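# Stand the washed pots on their saucers

## Task

Four washed terracotta pots stand on the deck; stand each one upright in the saucer that matches it in shape and size on top of the black storage box, the square and the oblong pot lined up with the sides of their saucers. Set each pot down gently without dropping it, inside the rim and flat on the saucer's floor, and leave the saucers where they are. Do not disturb the cup and the jar that stand among the pots.

Things in the scene. Friction and masses are not known exactly. Their poses are not given: they have to be found in the camera images.
- large_round_pot_centre (a point): the larger round terracotta pot: empty, open top, drain hole; 64 mm across its collar, 60 mm high, body tapering from 59 mm under the collar to a 50 mm foot. The vertical-sided collar is the top 26 mm. The point lies on the upright axis half-way up (30 mm above the underside); z up. About 5 mm wall, stands upright on the wooden deck, loose.
- small_round_pot_centre (a point): the smaller round terracotta pot: empty, open top; 44 mm across its collar, 46 mm high, body tapering from 40 mm under the collar to a 32 mm foot. The vertical-sided collar is the top 22 mm. The point lies on the upright axis half-way up (23 mm above the underside); z up. About 5 mm wall, stands upright on the wooden deck, loose.
- square_pot_centre (a point): square terracotta pot: empty, open top, upright sides; collar 56 x 56 mm (the top 24 mm), body and foot 50 x 50 mm, 56 mm high. The point lies on the upright axis half-way up (28 mm above the underside); z up. About 5 mm wall, stands upright on the wooden deck, loose.
- oblong_pot_centre (a point): oblong terracotta pot (small trough): empty, open top, upright sides; collar 56 mm along its x by 110 mm along its y (the top 24 mm), body and foot 50 x 104 mm, 50 mm high. The point lies on the upright axis half-way up (25 mm above the underside); z up. About 5 mm wall, stands upright on the wooden deck, loose.
- large_round_saucer: larger round terracotta saucer, 80 mm across over its rim, inside 68 to 72 mm. Loose, standing on the storage box. Origin: centre of its underside; its floor (where the pot stands) is 5 mm above that, its rim 14 mm; z up. The black storage box under the saucers is about 300 mm along x and 420 mm along y; its flat top is 120 mm above the wooden deck, and the pots stand on the deck on its -y side.
- small_round_saucer: smaller round terracotta saucer, 57 mm across over its rim, inside 45 to 49 mm. Loose, standing on the storage box. Origin: centre of its underside; its floor (where the pot stands) is 5 mm above that, its rim 14 mm; z up.
- square_saucer: square terracotta saucer, 76 x 76 mm outside, 68 x 68 mm inside, sides along its x and y. Loose, standing on the storage box. Origin: centre of its underside; its floor (where the pot stands) is 5 mm above that, its rim 14 mm; z up.
- oblong_saucer: oblong terracotta saucer, 76 mm along its x by 128 mm along its y outside, 68 x 120 mm inside. Loose, standing on the storage box. Origin: centre of its underside; its floor (where the pot stands) is 5 mm above that, its rim 14 mm; z up.
- cup: green ceramic cup, no handle, 68 mm across, 75 mm high, standing on the deck among the pots; not to be disturbed. Origin: centre of its underside.
- jar: glass jar with a steel lid, 60 mm across, 88 mm high, standing on the deck near the pots; not to be disturbed. Origin: centre of its underside.
Things that resemble listed ones, but are neither listed nor needed, are in the scene too. What is shaped like the part that bears small_round_pot_centre but red or white is not meant.

How it is judged (in metres and radians):
At the end, for the whole second after the job is handed in: Each pot stands in its matching saucer: within 12 mm (round) or 14 mm (square, oblong) of its centre, on its floor (height within 4 mm), upright within 0.1 rad, square and oblong pots in line with it within 0.2 rad, at rest; each saucer within 30 mm of its start (horizontal distance between large_round_pot_centre and large_round_saucer below 0.012 m and z of large_round_pot_centre in the frame of large_round_saucer between 0.031 and 0.039 m and angle between each of large_round_pot_centre, small_round_pot_centre, square_pot_centre, oblong_pot_centre's own z axis and vertical below 0.1 rad and linear speed of each of large_round_pot, small_round_pot, square_pot, oblong_pot below 0.02 m/s and distance of each of large_round_saucer, small_round_saucer, square_saucer, oblong_saucer from where it was at the start of the episode below 0.03 m and horizontal distance between small_round_pot_centre and small_round_saucer below 0.012 m and z of small_round_pot_centre in the frame of small_round_saucer between 0.024 and 0.032 m and horizontal distance between square_pot_centre and square_saucer below 0.014 m and z of square_pot_centre in the frame of square_saucer between 0.029 and 0.037 m and (angle between the x axis of square_pot_centre and the x axis of square_saucer, either way round below 0.2 rad or angle between the x axis of square_pot_centre and the y axis of square_saucer, either way round below 0.2 rad) and horizontal distance between oblong_pot_centre and oblong_saucer below 0.014 m and z of oblong_pot_centre in the frame of oblong_saucer between 0.026 and 0.034 m and angle between the x axis of oblong_pot_centre and the x axis of oblong_saucer, either way round below 0.2 rad); the robot touches nothing.
It fails at once if a pot is dropped or knocked flying (faster than 0.7 m/s while not in the fingers: a fall of about 25 mm) ((linear speed of large_round_pot above 0.7 m/s and contact force between the fingers and large_round_pot below 0.05 N) or (linear speed of small_round_pot above 0.7 m/s and contact force between the fingers and small_round_pot below 0.05 N) or (linear speed of square_pot above 0.7 m/s and contact force between the fingers and square_pot below 0.05 N) or (linear speed of oblong_pot above 0.7 m/s and contact force between the fingers and oblong_pot below 0.05 N)).
It fails at once if the cup is shifted more than 30 mm or tipped (distance of cup from where it was at the start of the episode above 0.03 m or angle between cup's own z axis and vertical above 0.4 rad).
It fails at once if the jar is shifted more than 30 mm or tipped (distance of jar from where it was at the start of the episode above 0.03 m or angle between jar's own z axis and vertical above 0.4 rad).
It also fails if it takes over 109 s, if anything falls off the work surface, if the arm or the gripper's body presses on something with over 40 N, if the wrist force passes 120 N, or if a joint passes its speed limit or range.

## Robot

A 6-joint arm with a two-finger parallel gripper is mounted at the origin on the work surface. World frame = base frame: x ahead of the robot, y to its left, z up, the work surface at z = 0. Lengths are in mm, angles in degrees, forces in N, time in s.
With the tool pointing down it reaches from about 250 to 725 mm from the base axis. Payload 9.7 kg.
Tool frame: the origin (TCP) lies midway between the tips of the shut fingers; the grasp point (between the pads) lies 19 mm behind it; z points along the fingers, y is the direction in which the jaws open and shut (so a half turn about z gives the same grasp; the last joint's range is limited). The gripper opens to 85 mm and grips with 20 to 120 N. Pads are 22 mm wide; open, the fingers measure 114 mm over their backs; the gripper's body (76 mm by 85 mm) begins 54 mm behind the grasp point. The pads swing forward as they close: fully open they stand 13 mm farther back than shut.
Start: joints at [64.744, 4.979, 10.078, 95.1, 0, 90], TCP at [234.662, 497.424, 231.284] pointing down, gripper open.
Joint ranges: [-179.16, 179.16], [-48.56, 103.87], [-65.8, 70.77], [-126.05, 130.52], [-82.76, 87.17], [-180, 180]. Speed limits (degrees/s): [127.2, 127.2, 147.25, 180, 180, 180].

## Interface

Orientations are given as [roll, pitch, yaw] about the fixed x, y, z axes, in that order (R = Rz(yaw) Ry(pitch) Rx(roll)).
In Python, from workcell import monitor, cams, sign_off gives the robot as it stands. The module is installed in compiled form; this text tells all that it offers.
- The arm moves only by the tool carry_out, never from a script. Its arguments are lists of equal length, an entry for each row: "translation": the shift along the tool's x, y, z scaled (see below), a list of three; "roll": the turn about the tool's z scaled (see below). In form: {"translation": [[tx, ty, tz], ...], "roll": [roll, ...]}. A call has exactly 10 rows; each row shifts and turns the pose as measured when the row begins, along the tool's axes as they then stand; what a row does not reach is not made up. The controller multiplies each number of a shift by 30 mm and each number of a turn by 4 degrees. A row lasts 1/12 s, in which the tool goes at most 41.7 mm and 7.16 degrees, less where a joint would pass 70% of its speed; a pose out of reach is approached as far as the arm can. A call with a number of a shift or a turn outside -1 to 1 is refused whole. A call with a gripper value outside its range is refused whole. "jaw" is the gripper's target within -1 to 1 (shut at 1, half-way at 0, fully open at -1), set as the call begins (left out, the last holds). The fingers move at their own pace and stop on an object; "newtons" is the grip in N (left out, the last holds). Time passes only in rows, so rows that do not move let the fingers close, or fill a call up. It gives the time, the measured TCP pose, the force and the opening at its end, in the units of the state.
- monitor.sense(): the state, without advancing time (a new reading comes with each control period).
- cams.read_camera(name): name is "side" or "top"; returns a dict with "image" (420x560x3 uint8, blue, green, red), "vfov" (degrees; the focal length in pixels is half the picture's height over the tangent of half this angle, whatever the lens; pixels are square), "cx", "cy" (the principal point, pixels), "pose" (4x4, takes a point from camera to world coordinates). Camera axes: x right, y down, z forward; pixel columns grow to the right and rows downward; lengths in mm; the calibration is good to about 2 mm. A picture is of the moment at which its call begins. There is no depth.
- sign_off(): hands the job in, once; it reports no verdict.
The state is a dict: "time_s": time; "q": joint angles; "joint_vel": joint speeds; "joint_efforts": joint torques, N m; "eef_pos": TCP position; "tcp_rot": TCP orientation; "force": force on the tool from outside, world axes, zero at the start; "wrist_torque": the same for the moment, N m; "finger_gap": opening from 0.0 (shut) to 1.0 (fully open).
Only numpy, scipy, OpenCV 4.12 (cv2) and the standard library are available. Lean on these libraries where they do the work, as an engineer would, in place of code of your own. Each camera call takes 0.05 s, during which the arm holds its last target.

## Working session

There is one attempt and no reset: what is moved stays moved. The work goes in short steps, Python scripts to look and compute and a tool call to move; the robot and the scene stay as the last step left them, time stands still between calls to the robot, and variables do not carry over. Pictures are saved under pics/ and viewed, and the job is handed in when it is done.

Besides the shell and the picture viewer there is one more tool, called after ">>>" by a JSON object that holds its "fn" and its "kwargs", one argument or row to a line. carry_out: Moves the arm, as the interface text tells. Its arguments: {"type":"object","properties":{"translation":{"type":"array","items":{"type":"array","items":{"type":"number"}}},"roll":{"type":"array","items":{"type":"number"}},"jaw":{"type":"number"},"newtons":{"type":"number"}},"required":["translation","roll"]}

```bash
mkdir -p pics
python3 - <<'E'
from workcell import monitor, cams
import cv2,numpy as np
s=monitor.sense();print(s)
for n in("top","side"):
    c=cams.read_camera(n);cv2.imwrite(f"pics/{n}0.png",c["image"]);print(n,c["vfov"],c["cx"],c["cy"],c["pose"].tolist() if hasattr(c["pose"],"tolist") else c["pose"],[k for k in c])
E
```

```text
{'time_s': 0.0, 'q': array([6.47430764e+01, 5.01167224e+00, 1.00340343e+01, 9.50991223e+01,
       5.89503641e-04, 8.99983371e+01]), 'joint_vel': array([-0.02675996,  0.05289072, -0.03687585,  0.03978498, -0.02341461,
       -0.08931288]), 'joint_efforts': array([-2.50961712e-03, -5.20386457e+01,  4.64811730e+01,  1.58978859e-02,
       -3.64641471e-05, -3.90154938e-06]), 'eef_pos': array([234.57298565, 497.2170289 , 230.57381713]), 'tcp_rot': array([-1.79923240e+02, -5.91730974e-04,  1.54744738e+02]), 'force': array([-0.07247168, -0.25393848,  0.57759025]), 'wrist_torque': array([-0.04947894,  0.0284778 , -0.0312904 ]), 'finger_gap': 0.9969751910575894}
top 53.06979248016006 284.83312174102485 207.27615018841445 [[0.05961858370029012, -0.9764847052666761, 0.2071792577885743, 308.99234745505754], [-0.9982165707587655, -0.05768595612580867, 0.015362562561689368, -79.17046104273226], [-0.0030499738002228104, -0.20772566246399193, -0.9781823688933028, 1007.4282040116763], [0.0, 0.0, 0.0, 1.0]] ['image', 'vfov', 'cx', 'cy', 'pose']
side 47.7418535188375 279.71957180074276 208.63301084861143 [[0.6878863157632954, -0.4076552534643358, 0.6005244465536169, -222.50004123990658], [-0.7257267334784762, -0.37314950993178136, 0.5779966708834335, -741.4927273014301], [-0.011537976436991912, -0.8334126454287812, -0.5525307570978649, 743.1559294809591], [0.0, 0.0, 0.0, 1.0]] ['image', 'vfov', 'cx', 'cy', 'pose']
```

View pics/top0.png

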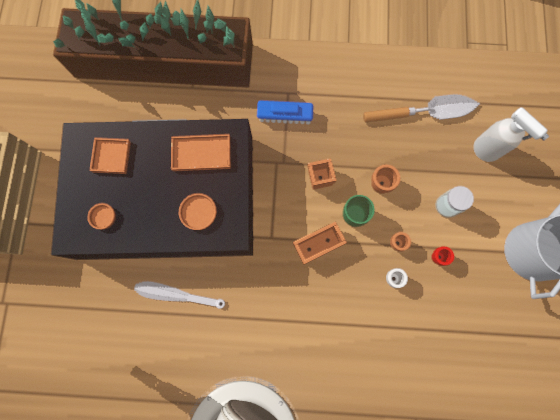

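View pics/side0.png

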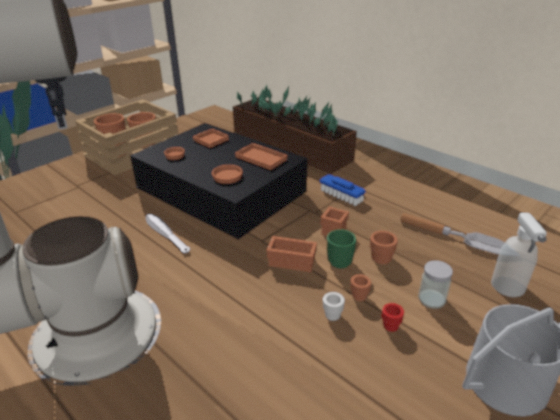

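```bash
cat > h.py <<'E'
import numpy as np,cv2
def K(c):
    f=c["image"].shape[0]/2/np.tan(np.radians(c["vfov"])/2);return f
def ray(c,u,v):
    f=K(c);d=np.array([(u-c["cx"])/f,(v-c["cy"])/f,1.]);P=np.array(c["pose"]);return P[:3,3],P[:3,:3]@d
def plane(c,uv,z):
    out=[]
    for u,v in uv:
        o,d=ray(c,u,v);out.append((o+d*(z-o[2])/d[2])[:2])
    return np.array(out)
def proj(c,p):
    P=np.array(c["pose"]);q=P[:3,:3].T@(np.array(p,float)-P[:3,3]);return np.array([c["cx"]+K(c)*q[0]/q[2],c["cy"]+K(c)*q[1]/q[2]])
E
python3 - <<'E'
from h import *
from workcell import cams
c=cams.read_camera("top");s=cams.read_camera("side")
im=c["image"];hsv=cv2.cvtColor(im,cv2.COLOR_BGR2HSV)
for p in [(118,145),(200,150),(320,165),(300,245),(280,300),(401,236),(260,200)]: print(p,hsv[p[1],p[0]])
a=cv2.resize(im[90:300,40:260],None,fx=3.6,fy=2.8*3.6/2.8,interpolation=cv2.INTER_CUBIC)[:600];a=cv2.resize(im[125:245,80:240],None,fx=5,fy=5,interpolation=cv2.INTER_CUBIC);cv2.imwrite("pics/z1.png",a)
cv2.imwrite("pics/z2.png",cv2.resize(im[155:275,290:450],None,fx=5,fy=5,interpolation=cv2.INTER_CUBIC))
i=s["image"];cv2.imwrite("pics/z3.png",cv2.resize(i[200:320,255:415],None,fx=5,fy=5,interpolation=cv2.INTER_CUBIC))
i=s["image"];cv2.imwrite("pics/z4.png",cv2.resize(i[115:205,150:310],None,fx=5,fy=5,interpolation=cv2.INTER_CUBIC))
E
```

```text
(118, 145) [ 12 146 219]
(200, 150) [ 11 149 215]
(320, 165) [ 10 149 120]
(300, 245) [ 11 152 156]
(280, 300) [ 16 118 195]
(401, 236) [ 11 152 126]
(260, 200) [ 15 133 140]
```

View pics/z1.png

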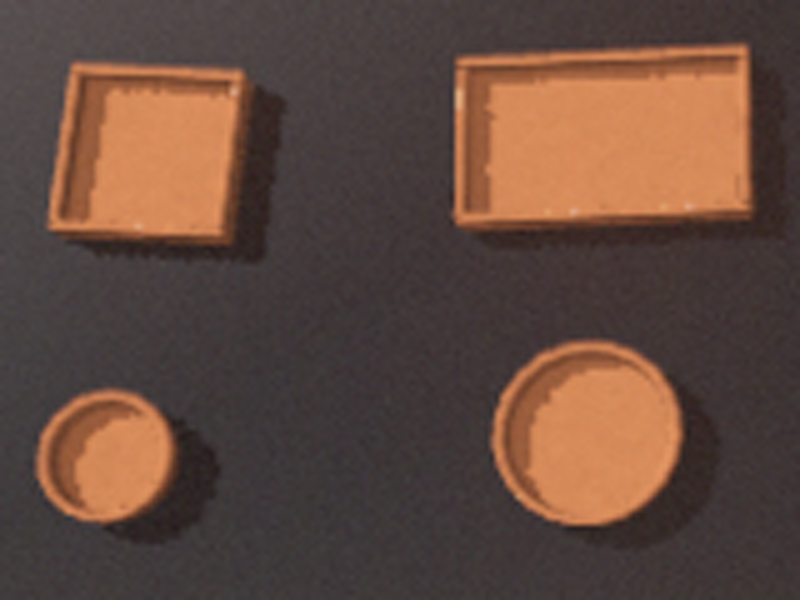

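View pics/z2.png

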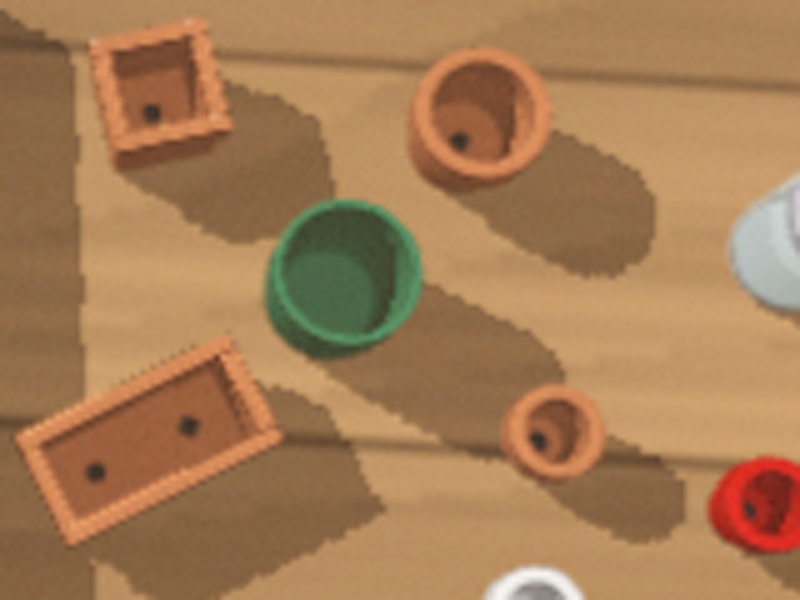

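View pics/z3.png

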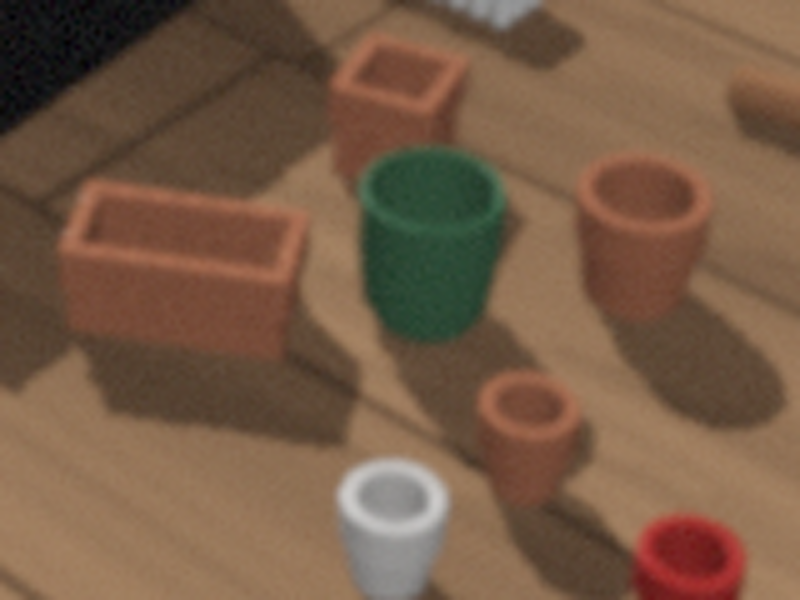

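View pics/z4.png

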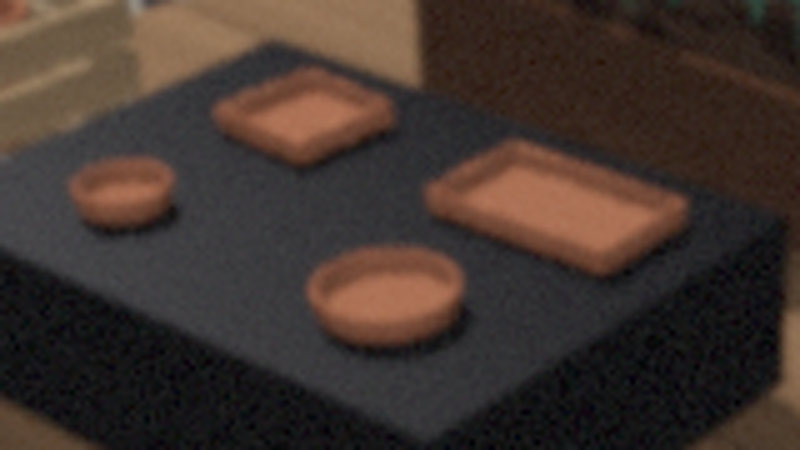

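```bash
cat > m.py <<'E'
from h import *
from workcell import cams
c=cams.read_camera("top");s=cams.read_camera("side")
def quad(n,pts,off,z,cam=c):
    w=plane(cam,[((x+.5)/5-.5+off[0],(y+.5)/5-.5+off[1]) for x,y in pts],z)
    e=[w[(i+1)%4]-w[i] for i in range(4)]
    print(n,"ctr",w.mean(0).round(1),"sides",[round(float(np.linalg.norm(k)),1) for k in e],"ang",[round(float(np.degrees(np.arctan2(k[1],k[0]))),1) for k in e])
def circ(n,x0,x1,y0,y1,off,z,cam=c):
    xm,ym=(x0+x1)/2,(y0+y1)/2
    quad(n+" diam",[(x0,ym),(xm,y0),(x1,ym),(xm,y1)],off,z,cam)
    w=plane(cam,[((x+.5)/5-.5+off[0],(y+.5)/5-.5+off[1]) for x,y in [(x0,ym),(x1,ym),(xm,y0),(xm,y1)]],z)
    print("   dia",np.linalg.norm(w[0]-w[1]).round(1),np.linalg.norm(w[2]-w[3]).round(1))
E
python3 - <<'E'
from m import *
A=(80,125);B=(290,155)
quad("sqS",[(72,64),(243,70),(226,236),(51,229)],A,134)
quad("obS",[(457,57),(748,46),(750,214),(456,222)],A,134)
circ("smS",38,173,390,521,A,134)
circ("laS",493,682,342,525,A,134)
quad("sqP",[(91,40),(205,20),(230,128),(110,150)],B,56)
quad("obP",[(17,437),(228,338),(282,436),(73,543)],B,50)
circ("laP",413,552,47,181,B,60)
circ("smP",506,604,384,478,B,46)
circ("cup",270,421,200,350,B,75)
print("--side")
C=(255,200);D=(150,115)
quad("sqP",[(380,35),(468,65),(430,110),(332,85)],C,56,s)
quad("obP",[(90,180),(307,215),(290,275),(62,240)],C,50,s)
circ("laP",578,710,153,240,C,60,s)
circ("smP",479,579,370,437,C,46,s)
circ("cup",361,505,147,245,C,75,s)
circ("laS",307,465,245,320,D,134,s)
circ("smS",70,176,156,208,D,134,s)
quad("obS",[(517,140),(690,208),(605,262),(425,190)],D,134,s)
quad("sqS",[(313,66),(398,113),(302,152),(212,113)],D,134,s)
E
```

```text
sqS ctr [589.2 324.5] sides [75.7, 76.1, 76.2, 75.8] ang [-88.8, -177.7, 91.0, 1.9]
obS ctr [607.7 126.8] sides [128.3, 77.4, 127.4, 75.9] ang [-84.4, -174.4, 95.0, 6.3]
smS diam ctr [452.9 322.6] sides [38.5, 42.2, 38.3, 41.9] ang [-39.1, -128.9, 140.5, 51.4]
   dia 57.2 56.7
laS diam ctr [474.5 119.7] sides [55.4, 57.9, 54.9, 57.3] ang [-40.4, -130.3, 139.0, 50.2]
   dia 80.2 79.3
sqP ctr [ 601.7 -145. ] sides [55.0, 54.1, 57.4, 54.5] ang [-76.3, -165.4, 104.1, 12.2]
obP ctr [ 435.  -148.5] sides [107.9, 51.2, 107.6, 54.4] ang [-61.4, -149.2, 120.3, 31.0]
laP diam ctr [ 595.  -296.2] sides [47.2, 45.0, 46.9, 44.7] ang [-42.8, -133.3, 136.8, 47.1]
   dia 64.9 65.1
smP diam ctr [ 449.8 -334.1] sides [32.2, 30.4, 32.1, 30.3] ang [-44.0, -132.3, 135.7, 47.9]
   dia 45.0 43.5
cup diam ctr [ 511.1 -231.7] sides [49.7, 48.0, 49.3, 47.6] ang [-42.0, -133.3, 137.6, 47.1]
   dia 68.3 69.4
--side
sqP ctr [ 601.4 -145.6] sides [51.7, 46.6, 52.8, 54.1] ang [-80.6, -167.4, 107.7, 11.6]
obP ctr [ 437.2 -144.7] sides [107.9, 46.2, 109.2, 48.5] ang [-62.3, -149.9, 118.9, 28.4]
laP diam ctr [ 592.  -296.9] sides [50.8, 43.1, 49.4, 41.9] ang [-4.1, -101.4, 174.8, 80.3]
   dia 62.2 69.0
smP diam ctr [ 449.8 -333.3] sides [32.6, 28.7, 32.0, 28.2] ang [-5.5, -96.5, 173.6, 84.7]
   dia 43.1 43.0
cup diam ctr [ 508.5 -234.5] sides [53.4, 48.7, 51.7, 47.2] ang [-1.1, -99.8, 177.5, 82.0]
   dia 66.7 75.5
laS diam ctr [475.8 123. ] sides [56.0, 62.7, 54.5, 61.1] ang [0.7, -89.6, 179.0, 91.8]
   dia 83.8 82.1
smS diam ctr [452.5 324. ] sides [41.0, 50.4, 40.1, 49.3] ang [7.2, -89.7, -174.2, 91.3]
   dia 61.0 67.4
obS ctr [604.9 124.4] sides [134.5, 77.3, 135.3, 80.5] ang [-88.1, -173.4, 93.3, 5.8]
sqS ctr [584.9 320.5] sides [92.4, 73.3, 82.2, 86.1] ang [-96.3, 178.8, 91.6, 5.4]
```

```bash
cat > plan.py <<'E'
import sys,numpy as np,json
from workcell import monitor
s=monitor.sense()
p=np.array(s["eef_pos"]);yaw=s["tcp_rot"][2]
x,y,z,ty=map(float,sys.argv[1:5]);n=int(sys.argv[5])
d=np.array([x,y,z])-p;dy=(ty-yaw+180)%360-180
print("t",round(s["time_s"],2),"pos",p.round(1),"rot",s["tcp_rot"].round(2),"gap",round(s["finger_gap"],3),"F",s["force"].round(1),"d",d.round(1),round(dy,1))
rows=[]
for i in range(n):
    a=np.radians(yaw+dy*i/n)
    w=d/n
    t=[w[0]*np.cos(a)+w[1]*np.sin(a), w[0]*np.sin(a)-w[1]*np.cos(a), -w[2]]
    rows.append([round(k/30,2)+0 for k in t])
print(json.dumps(rows)," roll each",round(-dy/n/4,2), "max",np.abs(rows).max())
E
python3 plan.py 602 -145 200 103.7 30
```

```text
t 0.3 pos [234.6 497.4 231.1] rot [-179.97   -0.    154.74] gap 0.999 F [-0.2  0.1 -0.3] d [ 367.4 -642.4  -31.1] -51.0
[[-0.67, -0.47, 0.03], [-0.69, -0.45, 0.03], [-0.7, -0.43, 0.03], [-0.71, -0.41, 0.03], [-0.72, -0.39, 0.03], [-0.74, -0.37, 0.03], [-0.75, -0.34, 0.03], [-0.76, -0.32, 0.03], [-0.77, -0.3, 0.03], [-0.77, -0.28, 0.03], [-0.78, -0.25, 0.03], [-0.79, -0.23, 0.03], [-0.8, -0.21, 0.03], [-0.8, -0.18, 0.03], [-0.81, -0.16, 0.03], [-0.81, -0.14, 0.03], [-0.81, -0.11, 0.03], [-0.82, -0.09, 0.03], [-0.82, -0.06, 0.03], [-0.82, -0.04, 0.03], [-0.82, -0.01, 0.03], [-0.82, 0.01, 0.03], [-0.82, 0.04, 0.03], [-0.82, 0.06, 0.03], [-0.82, 0.08, 0.03], [-0.82, 0.11, 0.03], [-0.81, 0.13, 0.03], [-0.81, 0.16, 0.03], [-0.8, 0.18, 0.03], [-0.8, 0.2, 0.03]]  roll each 0.43 max 0.82
```

>>> {"fn": "carry_out", "kwargs": {
  "translation": [
    [-0.67,-0.47,0],
    [-0.69,-0.45,0],
    [-0.7,-0.43,0],
    [-0.71,-0.41,0],
    [-0.72,-0.39,0],
    [-0.74,-0.37,0],
    [-0.75,-0.34,0],
    [-0.76,-0.32,0],
    [-0.77,-0.3,0],
    [-0.77,-0.28,0]
  ],
  "roll": [0.43,0.43,0.43,0.43,0.43,0.43,0.43,0.43,0.43,0.43],
  "jaw": -1,
  "newtons": 40
}}

```text
time_s: 1.13
eef_pos: [358.0, 276.7, 229.2]
tcp_rot: [-179.9, -0.0, 137.2]
force: [1.1, 0.5, 0.4]
finger_gap: 1.0
```

```bash
python3 plan.py 602 -145 200 103.7 20
```

```text
t 1.13 pos [358.  276.7 229.2] rot [-179.9    -0.    137.23] gap 1.0 F [1.1 0.5 0.4] d [ 244.  -421.7  -29.2] -33.5
[[-0.78, -0.24, 0.05], [-0.78, -0.22, 0.05], [-0.79, -0.19, 0.05], [-0.79, -0.17, 0.05], [-0.8, -0.15, 0.05], [-0.8, -0.12, 0.05], [-0.81, -0.1, 0.05], [-0.81, -0.08, 0.05], [-0.81, -0.05, 0.05], [-0.81, -0.03, 0.05], [-0.81, -0.01, 0.05], [-0.81, 0.02, 0.05], [-0.81, 0.04, 0.05], [-0.81, 0.07, 0.05], [-0.81, 0.09, 0.05], [-0.8, 0.11, 0.05], [-0.8, 0.14, 0.05], [-0.8, 0.16, 0.05], [-0.79, 0.18, 0.05], [-0.79, 0.21, 0.05]]  roll each 0.42 max 0.81
```

>>> {"fn": "carry_out", "kwargs": {
  "translation": [
    [-0.78,-0.24,0.05],
    [-0.78,-0.22,0.05],
    [-0.79,-0.19,0.05],
    [-0.79,-0.17,0.05],
    [-0.8,-0.15,0.05],
    [-0.8,-0.12,0.05],
    [-0.81,-0.1,0.05],
    [-0.81,-0.08,0.05],
    [-0.81,-0.05,0.05],
    [-0.81,-0.03,0.05]
  ],
  "roll": [0.42,0.42,0.42,0.42,0.42,0.42,0.42,0.42,0.42,0.42]
}}

```text
time_s: 1.97
eef_pos: [482.9, 52.9, 214.8]
tcp_rot: [179.9, 0.0, 119.6]
force: [-0.2, 0.3, 0.1]
finger_gap: 1.001
```

>>> {"fn": "carry_out", "kwargs": {
  "translation": [
    [-0.81,-0.01,0.05],
    [-0.81,0.02,0.05],
    [-0.81,0.04,0.05],
    [-0.81,0.07,0.05],
    [-0.81,0.09,0.05],
    [-0.8,0.11,0.05],
    [-0.8,0.14,0.05],
    [-0.8,0.16,0.05],
    [-0.79,0.18,0.05],
    [-0.79,0.21,0.05]
  ],
  "roll": [0.42,0.42,0.42,0.42,0.42,0.42,0.42,0.42,0.42,0.42]
}}

```text
time_s: 2.8
eef_pos: [604.3, -173.3, 198.8]
tcp_rot: [179.9, -0.0, 101.8]
force: [0.5, 0.0, -0.1]
finger_gap: 1.0
```

```bash
python3 plan.py 602 -145 90 103.7 10;python3 - <<'E'
from h import *
from workcell import cams
for n in("top","side"):
    c=cams.read_camera(n);cv2.imwrite(f"pics/{n}1.png",c["image"])
E
```

```text
t 2.8 pos [ 604.3 -173.3  198.8] rot [179.87  -0.   101.81] gap 1.0 F [ 0.5  0.  -0.1] d [  -2.3   28.3 -108.8] 1.9
[[0.09, 0.01, 0.36], [0.09, 0.01, 0.36], [0.09, 0.01, 0.36], [0.09, 0.01, 0.36], [0.09, 0.01, 0.36], [0.09, 0.01, 0.36], [0.09, 0.01, 0.36], [0.09, 0.01, 0.36], [0.09, 0.01, 0.36], [0.09, 0.01, 0.36]]  roll each -0.05 max 0.36
```

View pics/top1.png

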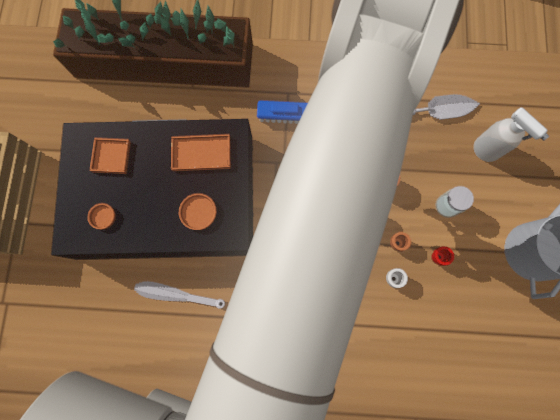

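View pics/side1.png

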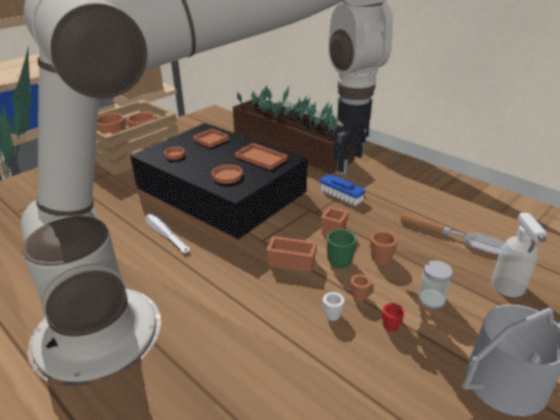

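>>> {"fn": "carry_out", "kwargs": {
  "translation": [
    [0.12,0.01,0.4],
    [0.12,0.01,0.4],
    [0.12,0.01,0.4],
    [0.12,0.01,0.4],
    [0.12,0.01,0.4],
    [0.12,0.01,0.4],
    [0.12,0.01,0.4],
    [0.12,0.01,0.4],
    [0,0,0.2],
    [0,0,0.1]
  ],
  "roll": [-0.06,-0.06,-0.06,-0.06,-0.06,-0.06,-0.06,-0.06,0,0]
}}

```text
time_s: 3.73
eef_pos: [599.5, -143.1, 88.3]
tcp_rot: [179.9, -0.1, 103.8]
force: [0.7, -0.0, 0.4]
finger_gap: 0.997
```

```bash
python3 plan.py 602 -145 20 103.7 10;python3 - <<'E'
from h import *
from workcell import cams
for n in ("side",):
    c=cams.read_camera(n);cv2.imwrite(f"pics/{n}2.png",cv2.resize(c["image"][120:300,260:500],None,fx=3.3,fy=3.3))
E
```

```text
t 3.73 pos [ 599.5 -143.1   88.3] rot [ 1.7994e+02 -6.0000e-02  1.0382e+02] gap 0.997 F [ 0.7 -0.   0.4] d [  2.5  -1.9 -68.3] -0.1
[[-0.01, 0.01, 0.23], [-0.01, 0.01, 0.23], [-0.01, 0.01, 0.23], [-0.01, 0.01, 0.23], [-0.01, 0.01, 0.23], [-0.01, 0.01, 0.23], [-0.01, 0.01, 0.23], [-0.01, 0.01, 0.23], [-0.01, 0.01, 0.23], [-0.01, 0.01, 0.23]]  roll each 0.0 max 0.23
```

View pics/side2.png

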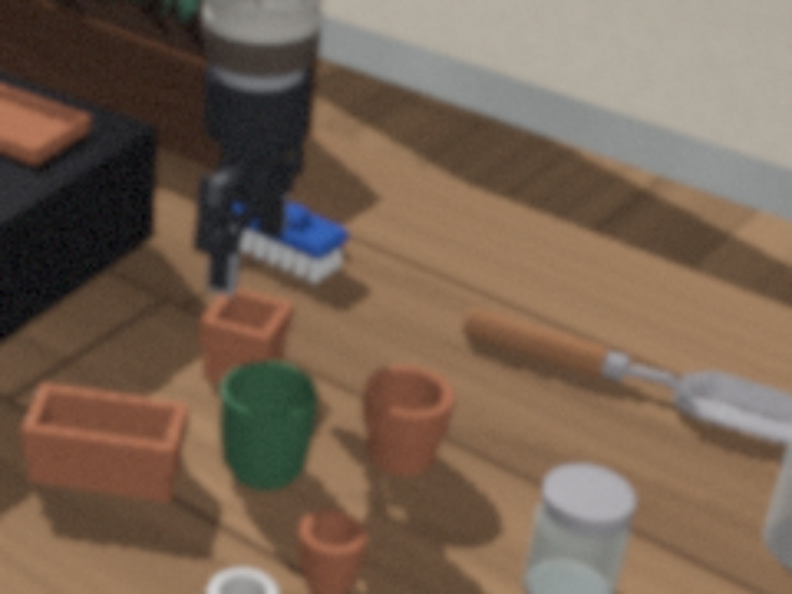

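>>> {"fn": "carry_out", "kwargs": {
  "translation": [
    [-0.01,0.01,0.28],
    [-0.01,0.01,0.28],
    [-0.01,0.01,0.28],
    [-0.01,0.01,0.28],
    [-0.01,0.01,0.28],
    [-0.01,0.01,0.28],
    [-0.01,0.01,0.26],
    [-0.01,0.01,0.15],
    [-0.01,0.01,0.07],
    [0,0,0]
  ],
  "roll": [0,0,0,0,0,0,0,0,0,0]
}}

```text
time_s: 4.62
eef_pos: [603.4, -146.0, 17.2]
tcp_rot: [179.9, -0.0, 103.8]
force: [0.2, -0.6, 0.0]
finger_gap: 0.998
```

```bash
python3 plan.py 602 -145 20 103.7 10;python3 - <<'E'
from h import *
from workcell import cams
for n in ("side",):
    c=cams.read_camera(n);cv2.imwrite(f"pics/{n}3.png",cv2.resize(c["image"][120:300,260:500],None,fx=3.3,fy=3.3))
E
```

```text
t 4.62 pos [ 603.4 -146.    17.2] rot [ 1.7991e+02 -4.0000e-02  1.0376e+02] gap 0.998 F [ 0.2 -0.6  0. ] d [-1.4  1.   2.8] -0.1
[[0.0, 0.0, -0.01], [0.0, 0.0, -0.01], [0.0, 0.0, -0.01], [0.0, 0.0, -0.01], [0.0, 0.0, -0.01], [0.0, 0.0, -0.01], [0.0, 0.0, -0.01], [0.0, 0.0, -0.01], [0.0, 0.0, -0.01], [0.0, 0.0, -0.01]]  roll each 0.0 max 0.01
```

View pics/side3.png

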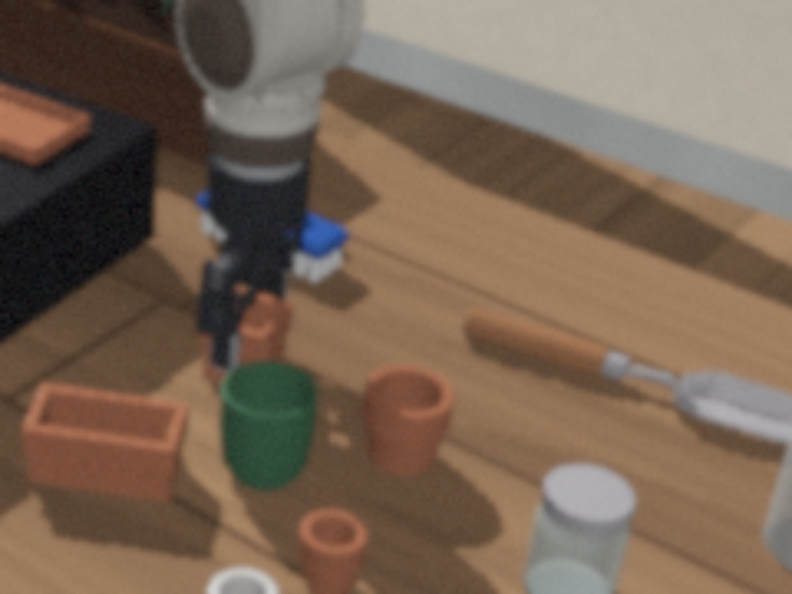

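>>> {"fn": "carry_out", "kwargs": {
  "translation": [
    [0,0,0],
    [0,0,0],
    [0,0,0],
    [0,0,0],
    [0,0,0],
    [0,0,0],
    [0,0,0],
    [0,0,0],
    [0,0,0],
    [0,0,0]
  ],
  "roll": [0,0,0,0,0,0,0,0,0,0],
  "jaw": 1,
  "newtons": 40
}}

```text
time_s: 5.5
eef_pos: [604.0, -146.1, 18.8]
tcp_rot: [179.8, -0.0, 103.8]
force: [0.5, -0.2, -2.3]
finger_gap: 0.651
```

>>> {"fn": "carry_out", "kwargs": {
  "translation": [
    [0,0,0],
    [0,0,0],
    [0,0,-0.1],
    [0,0,-0.1],
    [0,0,-0.1],
    [0,0,-0.1],
    [0,0,-0.1],
    [0,0,-0.1],
    [0,0,-0.1],
    [0,0,0]
  ],
  "roll": [0,0,0,0,0,0,0,0,0,0]
}}

```text
time_s: 6.33
eef_pos: [604.1, -146.1, 42.6]
tcp_rot: [179.8, 0.0, 103.8]
force: [-1.1, -0.0, -2.0]
finger_gap: 0.652
```

```bash
python3 plan.py 602 -145 205 91.6 10;python3 - <<'E'
from h import *
from workcell import cams
for n in ("side",):
    c=cams.read_camera(n);cv2.imwrite(f"pics/{n}4.png",cv2.resize(c["image"][120:300,260:500],None,fx=3.3,fy=3.3))
E
```

```text
t 6.33 pos [ 604.1 -146.1   42.6] rot [1.7980e+02 2.0000e-02 1.0377e+02] gap 0.652 F [-1.1 -0.  -2. ] d [ -2.1   1.1 162.4] -12.2
[[0.01, -0.01, -0.54], [0.01, -0.01, -0.54], [0.01, -0.01, -0.54], [0.0, -0.01, -0.54], [0.0, -0.01, -0.54], [0.0, -0.01, -0.54], [0.0, -0.01, -0.54], [0.0, -0.01, -0.54], [0.0, -0.01, -0.54], [0.0, -0.01, -0.54]]  roll each 0.3 max 0.54
```

View pics/side4.png

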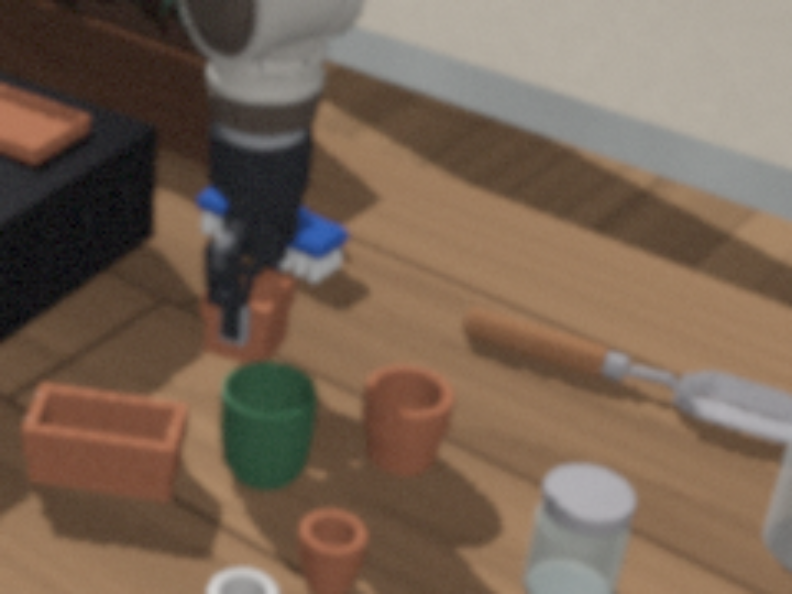

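>>> {"fn": "carry_out", "kwargs": {
  "translation": [
    [0,0,-0.3],
    [0,0,-0.6],
    [0,0,-0.6],
    [0,0,-0.6],
    [0,0,-0.6],
    [0,0,-0.6],
    [0,0,-0.6],
    [0,0,-0.6],
    [0,0,-0.3],
    [0,0,-0.1]
  ],
  "roll": [0.3,0.3,0.3,0.3,0.3,0.3,0.3,0.3,0.3,0.3]
}}

```text
time_s: 7.22
eef_pos: [601.6, -145.7, 198.0]
tcp_rot: [-180.0, -0.1, 90.6]
force: [0.1, 0.6, -3.0]
finger_gap: 0.65
```

```bash
python3 plan.py 589 324.5 190 91.6 20
```

```text
t 7.22 pos [ 601.6 -145.7  198. ] rot [-1.7998e+02 -9.0000e-02  9.0600e+01] gap 0.65 F [ 0.1  0.6 -3. ] d [-12.6 470.2  -8. ] 1.0
[[0.78, -0.01, 0.01], [0.78, -0.01, 0.01], [0.78, -0.01, 0.01], [0.78, -0.01, 0.01], [0.78, -0.01, 0.01], [0.78, -0.01, 0.01], [0.78, -0.01, 0.01], [0.78, -0.01, 0.01], [0.78, -0.01, 0.01], [0.78, -0.01, 0.01], [0.78, -0.01, 0.01], [0.78, -0.01, 0.01], [0.78, 0.0, 0.01], [0.78, 0.0, 0.01], [0.78, 0.0, 0.01], [0.78, 0.0, 0.01], [0.78, 0.0, 0.01], [0.78, 0.0, 0.01], [0.78, 0.0, 0.01], [0.78, 0.0, 0.01]]  roll each -0.01 max 0.78
```

>>> {"fn": "carry_out", "kwargs": {
  "translation": [
    [0.4,-0.01,0.01],
    [0.7,-0.01,0.01],
    [0.9,-0.01,0.01],
    [0.9,-0.01,0.01],
    [0.9,-0.01,0.01],
    [0.9,-0.01,0.01],
    [0.9,-0.01,0.01],
    [0.9,-0.01,0.01],
    [0.9,-0.01,0.01],
    [0.9,-0.01,0.01]
  ],
  "roll": [-0.02,-0.02,-0.02,-0.02,-0.02,-0.02,-0.02,-0.02,-0.02,-0.02]
}}

```text
time_s: 8.05
eef_pos: [591.3, 113.4, 186.0]
tcp_rot: [-179.4, -0.1, 90.7]
force: [0.2, 0.4, -1.7]
finger_gap: 0.652
```

>>> {"fn": "carry_out", "kwargs": {
  "translation": [
    [0.9,0,0.01],
    [0.9,0,0.01],
    [0.9,0,0.01],
    [0.9,0,0.01],
    [0.9,0,0.01],
    [0.9,0,0.01],
    [0.8,0,0],
    [0.5,0,0],
    [0.2,0,0],
    [0,0,0]
  ],
  "roll": [0,0,0,0,0,0,0,0,0,0]
}}

```text
time_s: 8.88
eef_pos: [578.3, 340.1, 170.7]
tcp_rot: [-178.4, 0.2, 91.0]
force: [-0.3, -1.1, -2.5]
finger_gap: 0.654
```

```bash
python3 plan.py 589 324.5 165 91.6 10
```

```text
t 8.88 pos [578.3 340.1 170.7] rot [-178.4     0.22   91.04] gap 0.654 F [-0.3 -1.1 -2.5] d [ 10.7 -15.6  -5.7] 0.6
[[-0.05, 0.03, 0.02], [-0.05, 0.03, 0.02], [-0.05, 0.03, 0.02], [-0.05, 0.03, 0.02], [-0.05, 0.03, 0.02], [-0.05, 0.03, 0.02], [-0.05, 0.03, 0.02], [-0.05, 0.03, 0.02], [-0.05, 0.03, 0.02], [-0.05, 0.03, 0.02]]  roll each -0.01 max 0.05
```

>>> {"fn": "carry_out", "kwargs": {
  "translation": [
    [-0.1,0.06,0],
    [-0.1,0.06,0],
    [-0.1,0.06,0],
    [-0.1,0.06,0],
    [-0.08,0.05,0],
    [-0.05,0.03,0],
    [0,0,0],
    [0,0,0],
    [0,0,0],
    [0,0,0]
  ],
  "roll": [-0.02,-0.02,-0.02,-0.02,-0.02,-0.02,-0.02,0,0,0]
}}

```text
time_s: 9.72
eef_pos: [590.8, 315.9, 171.3]
tcp_rot: [-178.4, 0.3, 91.2]
force: [-1.0, -0.3, -2.1]
finger_gap: 0.654
```

```bash
python3 plan.py 589 324.5 165 91.6 10
python3 - <<'E'
from h import *
from workcell import cams
for n in ("side","top"):
    c=cams.read_camera(n);cv2.imwrite(f"pics/{n}5.png",c["image"])
E
```

```text
t 9.72 pos [590.8 315.9 171.3] rot [-178.43    0.28   91.25] gap 0.654 F [-1.  -0.3 -2.1] d [-1.8  8.6 -6.3] 0.4
[[0.03, -0.01, 0.02], [0.03, -0.01, 0.02], [0.03, -0.01, 0.02], [0.03, -0.01, 0.02], [0.03, -0.01, 0.02], [0.03, -0.01, 0.02], [0.03, -0.01, 0.02], [0.03, -0.01, 0.02], [0.03, -0.01, 0.02], [0.03, -0.01, 0.02]]  roll each -0.01 max 0.03
```

View pics/side5.png

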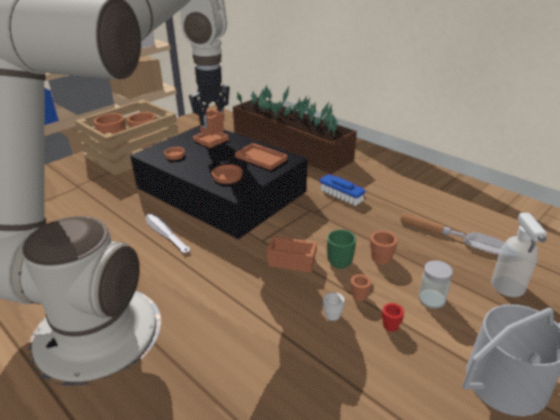

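View pics/top5.png

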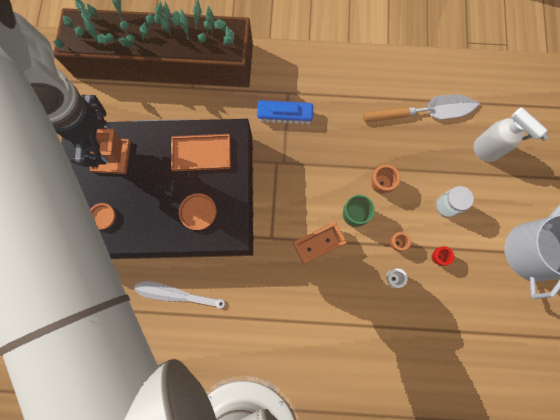

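>>> {"fn": "carry_out", "kwargs": {
  "translation": [
    [0.07,-0.02,0.05],
    [0.07,-0.02,0.05],
    [0.06,0,0.05],
    [0,0,0.05],
    [0,0,0.04],
    [0,0,0],
    [0,0,0],
    [0,0,0],
    [0,0,0],
    [0,0,0]
  ],
  "roll": [0,0,0,0,0,0,0,0,0,0]
}}

```text
time_s: 10.65
eef_pos: [588.4, 323.5, 162.7]
tcp_rot: [-178.4, 0.3, 91.3]
force: [0.4, -0.9, -2.4]
finger_gap: 0.654
```

```bash
python3 plan.py 589 324.5 144 91.6 10
```

```text
t 10.65 pos [588.4 323.5 162.7] rot [-178.38    0.29   91.34] gap 0.654 F [ 0.4 -0.9 -2.4] d [  0.6   1.  -18.7] 0.3
[[0.0, 0.0, 0.06], [0.0, 0.0, 0.06], [0.0, 0.0, 0.06], [0.0, 0.0, 0.06], [0.0, 0.0, 0.06], [0.0, 0.0, 0.06], [0.0, 0.0, 0.06], [0.0, 0.0, 0.06], [0.0, 0.0, 0.06], [0.0, 0.0, 0.06]]  roll each -0.01 max 0.06
```

>>> {"fn": "carry_out", "kwargs": {
  "translation": [
    [0,0,0.08],
    [0,0,0.08],
    [0,0,0.08],
    [0,0,0.08],
    [0,0,0.07],
    [0,0,0.06],
    [0,0,0.05],
    [0,0,0.03],
    [0,0,0],
    [0,0,0]
  ],
  "roll": [0,0,0,0,0,0,0,0,0,0]
}}

```text
time_s: 11.48
eef_pos: [587.9, 323.2, 144.8]
tcp_rot: [-178.4, 0.3, 91.3]
force: [0.4, -0.0, -2.3]
finger_gap: 0.654
```

```bash
python3 plan.py 589 324.5 144 91.6 10
```

```text
t 11.48 pos [587.9 323.2 144.8] rot [-178.36    0.31   91.33] gap 0.654 F [ 0.4 -0.  -2.3] d [ 1.1  1.3 -0.8] 0.3
[[0.0, 0.0, 0.0], [0.0, 0.0, 0.0], [0.0, 0.0, 0.0], [0.0, 0.0, 0.0], [0.0, 0.0, 0.0], [0.0, 0.0, 0.0], [0.0, 0.0, 0.0], [0.0, 0.0, 0.0], [0.0, 0.0, 0.0], [0.0, 0.0, 0.0]]  roll each -0.01 max 0.0
```

>>> {"fn": "carry_out", "kwargs": {
  "translation": [
    [0,0,0.02],
    [0,0,0.02],
    [0,0,0.02],
    [0,0,0.02],
    [0,0,0.02],
    [0,0,0],
    [0,0,0],
    [0,0,0],
    [0,0,0],
    [0,0,0]
  ],
  "roll": [0,0,0,0,0,0,0,0,0,0]
}}

```text
time_s: 12.32
eef_pos: [587.9, 323.1, 144.5]
tcp_rot: [-178.5, 0.2, 91.3]
force: [-1.5, -0.6, 1.7]
finger_gap: 0.654
```

>>> {"fn": "carry_out", "kwargs": {
  "translation": [
    [0,0,0],
    [0,0,0],
    [0,0,0],
    [0,0,0],
    [0,0,0],
    [0,0,0],
    [0,0,0],
    [0,0,0],
    [0,0,0],
    [0,0,0]
  ],
  "roll": [0,0,0,0,0,0,0,0,0,0],
  "jaw": -1
}}

```text
time_s: 13.15
eef_pos: [588.6, 323.6, 143.7]
tcp_rot: [-178.5, 0.2, 91.3]
force: [-0.1, 0.0, 0.2]
finger_gap: 1.003
```

>>> {"fn": "carry_out", "kwargs": {
  "translation": [
    [0,0,-0.1],
    [0,0,-0.2],
    [0,0,-0.3],
    [0,0,-0.4],
    [0,0,-0.4],
    [0,0,-0.4],
    [0,0,-0.4],
    [0,0,-0.2],
    [0,0,-0.1],
    [0,0,0]
  ],
  "roll": [0,0,0,0,0,0,0,0,0,0]
}}

```text
time_s: 13.98
eef_pos: [590.6, 323.9, 228.2]
tcp_rot: [-178.7, 0.1, 91.3]
force: [0.5, 0.2, 0.9]
finger_gap: 1.006
```

```bash
python3 plan.py 435 -148 200 119.7 20
python3 - <<'E'
from h import *
from workcell import cams
c=cams.read_camera("side");cv2.imwrite(f"pics/side6.png",cv2.resize(c["image"][80:200,130:320],None,fx=4,fy=4))
c=cams.read_camera("top");cv2.imwrite(f"pics/top6.png",c["image"])
E
```

```text
t 13.98 pos [590.6 323.9 228.2] rot [-1.7872e+02  1.2000e-01  9.1320e+01] gap 1.006 F [0.5 0.2 0.9] d [-155.6 -471.9  -28.2] 28.4
[[-0.78, -0.28, 0.05], [-0.77, -0.3, 0.05], [-0.77, -0.32, 0.05], [-0.76, -0.33, 0.05], [-0.75, -0.35, 0.05], [-0.74, -0.37, 0.05], [-0.73, -0.39, 0.05], [-0.72, -0.41, 0.05], [-0.71, -0.43, 0.05], [-0.7, -0.44, 0.05], [-0.69, -0.46, 0.05], [-0.68, -0.48, 0.05], [-0.66, -0.49, 0.05], [-0.65, -0.51, 0.05], [-0.64, -0.53, 0.05], [-0.63, -0.54, 0.05], [-0.61, -0.56, 0.05], [-0.6, -0.57, 0.05], [-0.58, -0.59, 0.05], [-0.57, -0.6, 0.05]]  roll each -0.35 max 0.78
```

View pics/side6.png

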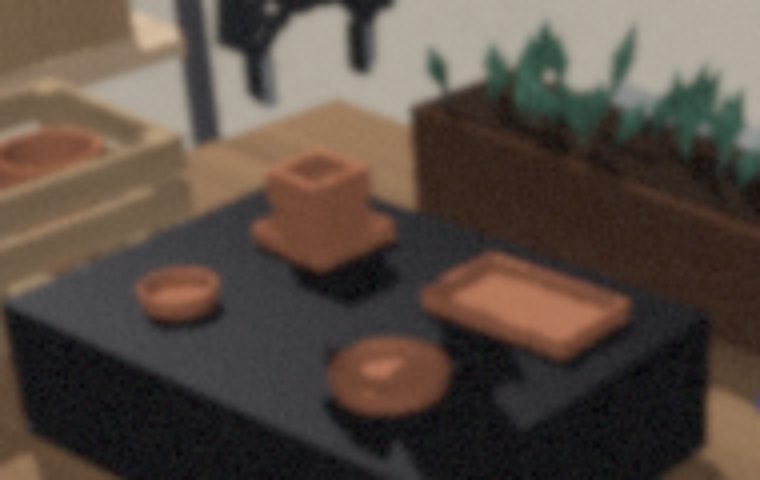

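>>> {"fn": "carry_out", "kwargs": {
  "translation": [
    [-0.4,-0.14,0.03],
    [-0.77,-0.3,0.03],
    [-0.77,-0.32,0.03],
    [-0.76,-0.33,0.03],
    [-0.75,-0.35,0.03],
    [-0.74,-0.37,0.03],
    [-0.73,-0.39,0.03],
    [-0.72,-0.41,0.03],
    [-0.71,-0.43,0.03],
    [-0.7,-0.44,0.03]
  ],
  "roll": [-0.35,-0.35,-0.35,-0.35,-0.35,-0.35,-0.35,-0.35,-0.35,-0.35]
}}

```text
time_s: 14.92
eef_pos: [510.7, 93.2, 209.0]
tcp_rot: [-177.8, -0.2, 106.3]
force: [0.2, 0.2, 0.7]
finger_gap: 0.998
```

>>> {"fn": "carry_out", "kwargs": {
  "translation": [
    [-0.69,-0.46,0.03],
    [-0.68,-0.48,0.03],
    [-0.66,-0.49,0.03],
    [-0.65,-0.51,0.03],
    [-0.64,-0.53,0.03],
    [-0.63,-0.54,0.03],
    [-0.61,-0.56,0.03],
    [-0.5,-0.47,0.03],
    [-0.3,-0.3,0],
    [-0.1,-0.1,0]
  ],
  "roll": [-0.35,-0.35,-0.35,-0.35,-0.35,-0.35,-0.35,-0.35,-0.3,-0.1]
}}

```text
time_s: 15.75
eef_pos: [438.0, -120.7, 197.8]
tcp_rot: [-177.4, -1.0, 119.7]
force: [0.1, -0.0, 0.9]
finger_gap: 0.996
```

```bash
python3 plan.py 435 -148 90 119.7 8
```

```text
t 15.75 pos [ 438.  -120.7  197.8] rot [-177.42   -0.97  119.69] gap 0.996 F [ 0.1 -0.   0.9] d [  -3.   -27.3 -107.8] 0.0
[[-0.09, -0.07, 0.45], [-0.09, -0.07, 0.45], [-0.09, -0.07, 0.45], [-0.09, -0.07, 0.45], [-0.09, -0.07, 0.45], [-0.09, -0.07, 0.45], [-0.09, -0.07, 0.45], [-0.09, -0.07, 0.45]]  roll each -0.0 max 0.45
```

>>> {"fn": "carry_out", "kwargs": {
  "translation": [
    [-0.1,-0.07,0.3],
    [-0.1,-0.07,0.4],
    [-0.1,-0.07,0.4],
    [-0.1,-0.07,0.4],
    [-0.1,-0.07,0.4],
    [-0.1,-0.07,0.4],
    [-0.07,-0.05,0.4],
    [0,0,0.4],
    [0,0,0.2],
    [0,0,0.1]
  ],
  "roll": [0,0,0,0,0,0,0,0,0,0]
}}

```text
time_s: 16.58
eef_pos: [428.5, -142.2, 79.5]
tcp_rot: [-177.2, -1.4, 119.7]
force: [-0.7, -0.5, -0.2]
finger_gap: 1.0
```

```bash
python3 plan.py 435 -148 16 119.7 8
```

```text
t 16.58 pos [ 428.5 -142.2   79.5] rot [-177.15   -1.35  119.68] gap 1.0 F [-0.7 -0.5 -0.2] d [  6.5  -5.8 -63.5] 0.0
[[-0.03, 0.01, 0.26], [-0.03, 0.01, 0.26], [-0.03, 0.01, 0.26], [-0.03, 0.01, 0.26], [-0.03, 0.01, 0.26], [-0.03, 0.01, 0.26], [-0.03, 0.01, 0.26], [-0.03, 0.01, 0.26]]  roll each -0.0 max 0.26
```

```bash
cat > plan.py <<'E'
import sys,numpy as np,json
from workcell import monitor
from scipy.spatial.transform import Rotation as Ro
s=monitor.sense()
p=np.array(s["eef_pos"]);R=Ro.from_euler("xyz",s["tcp_rot"],degrees=True);yaw=s["tcp_rot"][2]
x,y,z,ty=map(float,sys.argv[1:5]);n=int(sys.argv[5])
d=np.array([x,y,z])-p;dy=(ty-yaw+180)%360-180
print("t",round(s["time_s"],2),"pos",p.round(1),"rot",s["tcp_rot"].round(2),"gap",round(s["finger_gap"],3),"F",s["force"].round(1),"d",d.round(1),round(dy,1))
print("toolz",R.as_matrix()[:,2].round(3),"q",np.round(s["q"],1))
r=-dy/n
rows=[((R*Ro.from_euler("z",r*i,degrees=True)).inv().apply(d/n)/30).round(2).tolist() for i in range(n)]
if dy**2<9: rows=rows[:1]
print(json.dumps(rows)," roll each",round(r/4,2), "max",np.abs(rows).max())
E
python3 plan.py 436.5 -148 16 119.7 8
```

```text
t 16.58 pos [ 428.5 -142.2   79.5] rot [-177.15   -1.35  119.68] gap 1.0 F [-0.7 -0.5 -0.2] d [  8.   -5.8 -63.5] 0.0
toolz [-0.055 -0.004 -0.998] q [-17.6  -5.7 -17.4  81.2  -1.2  42.7]
[[-0.04, 0.03, 0.26]]  roll each -0.0 max 0.26
```

>>> {"fn": "carry_out", "kwargs": {
  "translation": [
    [-0.04,0.03,0.28],
    [-0.04,0.03,0.28],
    [-0.04,0.03,0.28],
    [-0.04,0.03,0.28],
    [-0.04,0.03,0.28],
    [-0.04,0.03,0.26],
    [-0.04,0.03,0.2],
    [0,0.01,0.1],
    [0,0,0.04],
    [0,0,0]
  ],
  "roll": [0,0,0,0,0,0,0,0,0,0]
}}

```text
time_s: 17.42
eef_pos: [435.9, -145.8, 11.5]
tcp_rot: [-177.1, -1.4, 119.7]
force: [0.4, -0.6, -0.1]
finger_gap: 0.998
```

```bash
python3 plan.py 436.5 -148 16 119.7 8
python3 - <<'E'
from h import *
from workcell import cams
c=cams.read_camera("side");cv2.imwrite(f"pics/side7.png",cv2.resize(c["image"][160:320,220:420],None,fx=3.7,fy=3.7))
E
```

```text
t 17.42 pos [ 435.9 -145.8   11.5] rot [-177.12   -1.4   119.74] gap 0.998 F [ 0.4 -0.6 -0.1] d [ 0.6 -2.2  4.5] -0.0
toolz [-0.056 -0.004 -0.998] q [-17.8  -2.6 -22.1  73.4  -1.2  42.5]
[[-0.01, -0.0, -0.02]]  roll each 0.0 max 0.02
```

View pics/side7.png

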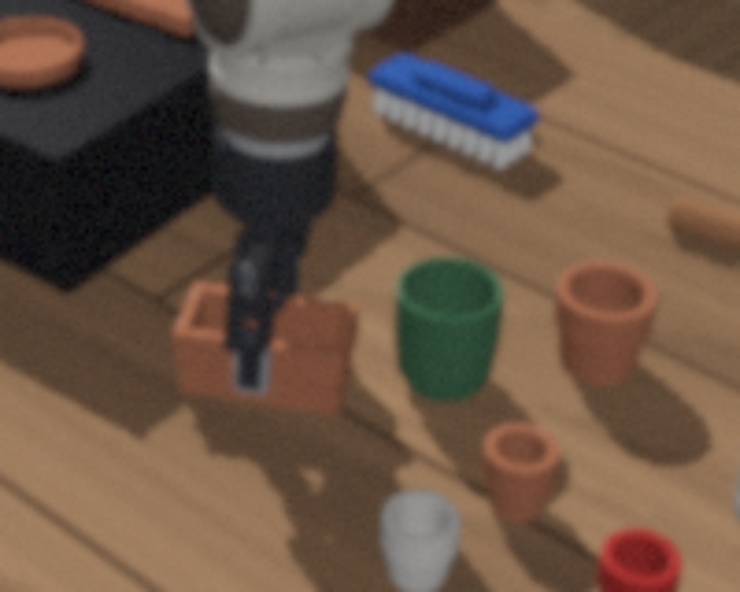

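>>> {"fn": "carry_out", "kwargs": {
  "translation": [
    [-0.02,0,-0.05],
    [-0.02,0,-0.05],
    [0,0,-0.03],
    [0,0,0],
    [0,0,0],
    [0,0,0],
    [0,0,0],
    [0,0,0],
    [0,0,0],
    [0,0,0]
  ],
  "roll": [0,0,0,0,0,0,0,0,0,0],
  "jaw": 1,
  "newtons": 45
}}

```text
time_s: 18.3
eef_pos: [437.0, -147.0, 16.9]
tcp_rot: [-177.2, -1.4, 119.7]
force: [0.4, 0.5, -2.2]
finger_gap: 0.656
```

>>> {"fn": "carry_out", "kwargs": {
  "translation": [
    [0,0,0],
    [0,0,0],
    [0,0,-0.1],
    [0,0,-0.1],
    [0,0,-0.1],
    [0,0,-0.1],
    [0,0,-0.1],
    [0,0,-0.1],
    [0,0,0],
    [0,0,0]
  ],
  "roll": [0,0,0,0,0,0,0,0,0,0]
}}

```text
time_s: 19.13
eef_pos: [438.4, -147.0, 37.3]
tcp_rot: [-177.2, -1.3, 119.7]
force: [-0.7, 0.1, -2.9]
finger_gap: 0.65
```

```bash
python3 plan.py 460 -120 190 95.2 16
python3 - <<'E'
from h import *
from workcell import cams
c=cams.read_camera("side");cv2.imwrite(f"pics/side8.png",cv2.resize(c["image"][160:320,220:420],None,fx=3.7,fy=3.7))
E
```

```text
t 19.13 pos [ 438.4 -147.    37.3] rot [-177.19   -1.32  119.74] gap 0.65 F [-0.7  0.1 -2.9] d [ 21.6  27.  152.7] -24.5
toolz [-0.054 -0.004 -0.999] q [-17.8  -3.2 -19.8  76.3  -1.2  42.4]
[[0.03, 0.05, -0.32], [0.04, 0.05, -0.32], [0.04, 0.05, -0.32], [0.04, 0.05, -0.32], [0.04, 0.05, -0.32], [0.04, 0.05, -0.32], [0.04, 0.05, -0.32], [0.04, 0.04, -0.32], [0.04, 0.04, -0.32], [0.05, 0.04, -0.32], [0.05, 0.04, -0.32], [0.05, 0.04, -0.32], [0.05, 0.04, -0.32], [0.05, 0.04, -0.32], [0.05, 0.04, -0.32], [0.05, 0.03, -0.32]]  roll each 0.38 max 0.32
```

View pics/side8.png

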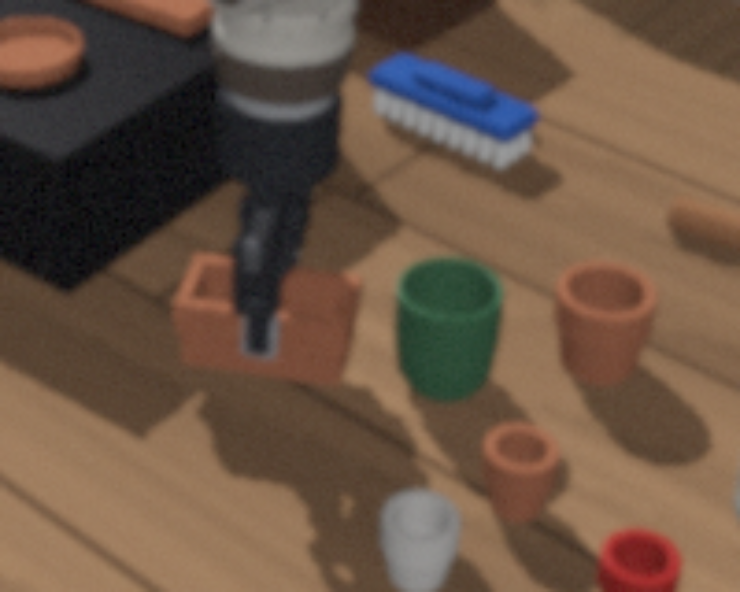

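>>> {"fn": "carry_out", "kwargs": {
  "translation": [
    [0.04,0.05,-0.3],
    [0.04,0.05,-0.55],
    [0.04,0.05,-0.55],
    [0.04,0.05,-0.55],
    [0.04,0.05,-0.55],
    [0.04,0.05,-0.55],
    [0.04,0.05,-0.55],
    [0.04,0.05,-0.55],
    [0.04,0.05,-0.4],
    [0.04,0.05,-0.2]
  ],
  "roll": [0.5,0.6,0.6,0.6,0.6,0.6,0.6,0.6,0.6,0.6]
}}

```text
time_s: 20.02
eef_pos: [454.5, -129.1, 181.3]
tcp_rot: [-176.5, -0.2, 95.1]
force: [-0.5, -0.2, -3.6]
finger_gap: 0.653
```

```bash
python3 plan.py 607.5 126.5 180 95.2 16
```

```text
t 20.02 pos [ 454.5 -129.1  181.3] rot [-176.49   -0.2    95.09] gap 0.653 F [-0.5 -0.2 -3.6] d [153.  255.6  -1.3] 0.1
toolz [-0.061 -0.002 -0.998] q [-15.2  -2.9  -3.6  92.7  -1.   69.7]
[[0.5, 0.36, -0.02]]  roll each -0.0 max 0.5
```

>>> {"fn": "carry_out", "kwargs": {
  "translation": [
    [0.25,0.18,-0.05],
    [0.5,0.36,-0.05],
    [0.5,0.36,-0.05],
    [0.5,0.36,-0.05],
    [0.5,0.36,-0.05],
    [0.5,0.36,-0.05],
    [0.5,0.36,-0.05],
    [0.5,0.36,-0.05],
    [0.5,0.36,-0.05],
    [0.5,0.36,-0.05]
  ],
  "roll": [0,0,0,0,0,0,0,0,0,0]
}}

```text
time_s: 20.85
eef_pos: [548.1, 31.0, 187.1]
tcp_rot: [-176.3, -0.2, 95.5]
force: [-0.6, -1.0, -2.9]
finger_gap: 0.654
```

```bash
python3 plan.py 607.5 126.5 170 95.2 7
```

```text
t 20.85 pos [548.1  31.  187.1] rot [-176.31   -0.24   95.49] gap 0.654 F [-0.6 -1.  -2.9] d [ 59.4  95.5 -17.1] -0.3
toolz [-0.064 -0.002 -0.998] q [ 3.2  7.9  8.3 94.1  0.1 87.7]
[[0.43, 0.33, 0.06]]  roll each 0.01 max 0.43
```

>>> {"fn": "carry_out", "kwargs": {
  "translation": [
    [0.45,0.34,0.04],
    [0.45,0.34,0.04],
    [0.45,0.34,0.04],
    [0.45,0.34,0.04],
    [0.4,0.3,0.04],
    [0.25,0.2,0.04],
    [0.1,0.1,0.04],
    [0,0,0],
    [0,0,0],
    [0,0,0]
  ],
  "roll": [0,0,0,0,0,0,0,0,0,0]
}}

```text
time_s: 21.68
eef_pos: [599.8, 124.7, 166.3]
tcp_rot: [-175.7, -0.3, 96.4]
force: [0.2, -0.4, -2.2]
finger_gap: 0.648
```

```bash
python3 plan.py 607.5 126.5 165 95.2 7
```

```text
t 21.68 pos [599.8 124.7 166.3] rot [-175.74   -0.29   96.43] gap 0.648 F [ 0.2 -0.4 -2.2] d [ 7.7  1.8 -1.3] -1.2
toolz [-0.074 -0.003 -0.997] q [11.4 17.3 17.  93.9  0.7 95. ]
[[0.0, 0.04, 0.0]]  roll each 0.04 max 0.04
```

>>> {"fn": "carry_out", "kwargs": {
  "translation": [
    [0,0.06,0],
    [0,0.06,0],
    [0,0.06,0],
    [0,0.05,0],
    [0,0.02,0],
    [0,0,0],
    [0,0,0],
    [0,0,0],
    [0,0,0],
    [0,0,0]
  ],
  "roll": [0.06,0.06,0.06,0.06,0.06,0,0,0,0,0]
}}

```text
time_s: 22.52
eef_pos: [607.8, 122.8, 167.4]
tcp_rot: [-175.9, -0.2, 94.9]
force: [-0.8, -1.1, -3.2]
finger_gap: 0.652
```

```bash
python3 plan.py 607 126.5 145 95.2 7;  python3 - <<'E'
from h import *
from workcell import cams
c=cams.read_camera("side");cv2.imwrite(f"pics/side9.png",cv2.resize(c["image"][80:220,130:330],None,fx=4,fy=4))
E
```

```text
t 22.52 pos [607.8 122.8 167.4] rot [-175.85   -0.19   94.92] gap 0.652 F [-0.8 -1.1 -3.2] d [ -0.8   3.7 -22.4] 0.3
toolz [-0.072 -0.003 -0.997] q [11.1 18.3 18.4 94.2  0.6 96.2]
[[0.02, 0.01, 0.11]]  roll each -0.01 max 0.11
```

View pics/side9.png

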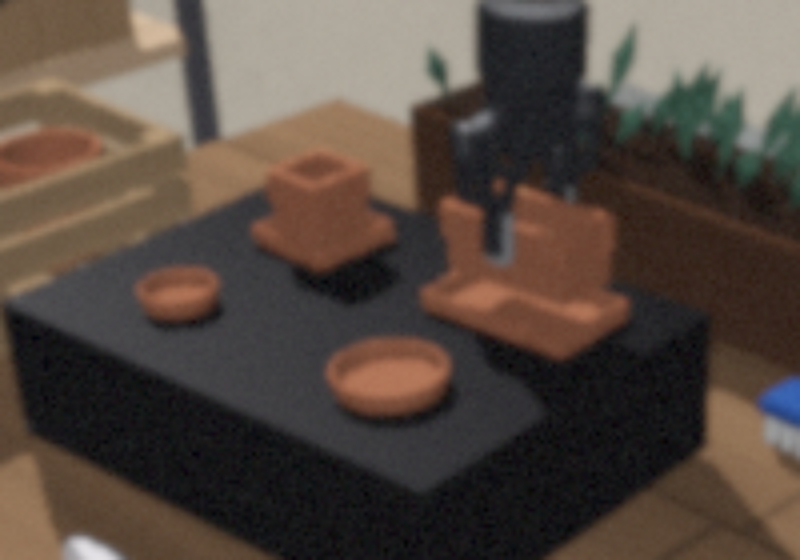

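>>> {"fn": "carry_out", "kwargs": {
  "translation": [
    [0.02,0.01,0.1],
    [0.02,0.01,0.1],
    [0.02,0.01,0.1],
    [0.02,0.01,0.1],
    [0.02,0.01,0.1],
    [0.02,0.01,0.09],
    [0,0,0.07],
    [0,0,0.04],
    [0,0,0],
    [0,0,0]
  ],
  "roll": [0,0,0,0,0,0,0,0,0,0]
}}

```text
time_s: 23.4
eef_pos: [607.4, 127.1, 143.3]
tcp_rot: [-175.8, -0.2, 94.9]
force: [-0.0, 0.6, -2.3]
finger_gap: 0.651
```

```bash
python3 plan.py 607 126.5 142 95.2 7
```

```text
t 23.4 pos [607.4 127.1 143.3] rot [-175.8    -0.18   94.95] gap 0.651 F [-0.   0.6 -2.3] d [-0.4 -0.6 -1.3] 0.3
toolz [-0.073 -0.003 -0.997] q [11.5 18.3 15.7 91.6  0.7 96.5]
[[-0.0, -0.0, 0.01]]  roll each -0.01 max 0.01
```

>>> {"fn": "carry_out", "kwargs": {
  "translation": [
    [0,0,0.02],
    [0,0,0.02],
    [0,0,0.02],
    [0,0,0.02],
    [0,0,0.02],
    [0,0,0],
    [0,0,0],
    [0,0,0],
    [0,0,0],
    [0,0,0]
  ],
  "roll": [0,0,0,0,0,0,0,0,0,0]
}}

```text
time_s: 24.23
eef_pos: [607.3, 126.9, 142.8]
tcp_rot: [-176.0, -0.2, 94.9]
force: [-1.8, -1.2, 0.4]
finger_gap: 0.651
```

>>> {"fn": "carry_out", "kwargs": {
  "translation": [
    [0,0,0.02],
    [0,0,0.02],
    [0,0,0],
    [0,0,0],
    [0,0,0],
    [0,0,0],
    [0,0,0],
    [0,0,0],
    [0,0,0],
    [0,0,0]
  ],
  "roll": [0,0,0,0,0,0,0,0,0,0]
}}

```text
time_s: 25.07
eef_pos: [607.3, 126.8, 142.6]
tcp_rot: [-176.0, -0.2, 94.9]
force: [-1.6, -0.9, 2.9]
finger_gap: 0.656
```

>>> {"fn": "carry_out", "kwargs": {
  "translation": [
    [0,0,0],
    [0,0,0],
    [0,0,0],
    [0,0,0],
    [0,0,0],
    [0,0,0],
    [0,0,0],
    [0,0,0],
    [0,0,0],
    [0,0,0]
  ],
  "roll": [0,0,0,0,0,0,0,0,0,0],
  "jaw": -1
}}

```text
time_s: 25.9
eef_pos: [607.9, 127.1, 141.5]
tcp_rot: [-176.0, -0.2, 94.9]
force: [0.3, 0.0, -0.1]
finger_gap: 0.999
```

```bash
python3 plan.py 607 126.5 210 95.2 10
```

```text
t 25.9 pos [607.9 127.1 141.5] rot [-176.04   -0.2    94.94] gap 0.999 F [ 0.3  0.  -0.1] d [-0.9 -0.6 68.5] 0.3
toolz [-0.069 -0.002 -0.998] q [11.5 18.1 15.3 91.1  0.7 96.5]
[[-0.0, -0.02, -0.23]]  roll each -0.01 max 0.23
```

>>> {"fn": "carry_out", "kwargs": {
  "translation": [
    [0,-0.01,-0.1],
    [0,-0.02,-0.2],
    [0,-0.02,-0.3],
    [0,-0.02,-0.3],
    [0,-0.02,-0.3],
    [0,-0.02,-0.3],
    [0,-0.02,-0.3],
    [0,-0.02,-0.3],
    [0,0,-0.15],
    [0,0,0]
  ],
  "roll": [0,0,0,0,0,0,0,0,0,0]
}}

```text
time_s: 26.73
eef_pos: [608.5, 126.9, 219.2]
tcp_rot: [-176.3, -0.2, 94.9]
force: [0.4, 0.4, 0.5]
finger_gap: 1.004
```

```bash
python3 plan.py 595 -296 180 104 20;  python3 - <<'E'
from h import *
from workcell import cams
c=cams.read_camera("side");cv2.imwrite(f"pics/side10.png",cv2.resize(c["image"][80:220,130:330],None,fx=4,fy=4))
E
```

```text
t 26.73 pos [608.5 126.9 219.2] rot [-176.26   -0.23   94.94] gap 1.004 F [0.4 0.4 0.5] d [ -13.5 -422.9  -39.2] 9.1
toolz [-0.065 -0.002 -0.998] q [11.5 19.  25.1 99.7  0.7 96.5]
[[-0.7, -0.08, 0.07], [-0.7, -0.08, 0.07], [-0.7, -0.09, 0.07], [-0.7, -0.1, 0.07], [-0.7, -0.1, 0.07], [-0.7, -0.11, 0.07], [-0.7, -0.11, 0.07], [-0.7, -0.12, 0.07], [-0.69, -0.12, 0.07], [-0.69, -0.13, 0.07], [-0.69, -0.13, 0.07], [-0.69, -0.14, 0.07], [-0.69, -0.14, 0.07], [-0.69, -0.15, 0.07], [-0.69, -0.16, 0.07], [-0.69, -0.16, 0.07], [-0.69, -0.17, 0.07], [-0.68, -0.17, 0.07], [-0.68, -0.18, 0.07], [-0.68, -0.18, 0.07]]  roll each -0.11 max 0.7
```

View pics/side10.png

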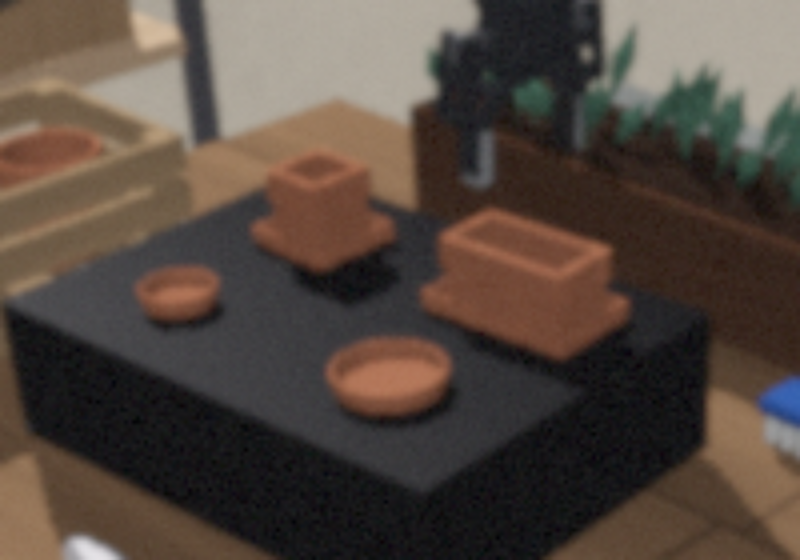

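>>> {"fn": "carry_out", "kwargs": {
  "translation": [
    [-0.4,-0.05,0],
    [-0.7,-0.09,0],
    [-0.7,-0.09,0],
    [-0.7,-0.1,0],
    [-0.7,-0.1,0],
    [-0.7,-0.11,0],
    [-0.7,-0.11,0],
    [-0.7,-0.12,0],
    [-0.69,-0.12,0],
    [-0.69,-0.13,0]
  ],
  "roll": [-0.11,-0.11,-0.11,-0.11,-0.11,-0.11,-0.11,-0.11,-0.11,-0.11]
}}

```text
time_s: 27.62
eef_pos: [601.7, -79.8, 213.9]
tcp_rot: [-175.9, -0.6, 99.9]
force: [-0.3, -0.1, -0.1]
finger_gap: 0.996
```

```bash
python3 plan.py 595 -296 180 104 10
```

```text
t 27.62 pos [601.7 -79.8 213.9] rot [-175.89   -0.65   99.93] gap 0.996 F [-0.3 -0.1 -0.1] d [  -6.7 -216.2  -33.9] 4.1
toolz [-0.073 -0.001 -0.997] q [-7.3 17.2 22.1 99.1 -0.6 72.8]
[[-0.71, -0.14, 0.12], [-0.71, -0.14, 0.12], [-0.71, -0.15, 0.12], [-0.7, -0.15, 0.12], [-0.7, -0.16, 0.12], [-0.7, -0.16, 0.12], [-0.7, -0.17, 0.12], [-0.7, -0.17, 0.12], [-0.7, -0.18, 0.12], [-0.7, -0.18, 0.12]]  roll each -0.1 max 0.71
```

>>> {"fn": "carry_out", "kwargs": {
  "translation": [
    [-0.7,-0.1,0],
    [-0.7,-0.05,0],
    [-0.7,0,0],
    [-0.7,0,0],
    [-0.7,0,0],
    [-0.7,0.1,0],
    [-0.6,0.2,0],
    [-0.5,0.4,0],
    [-0.2,0.4,0],
    [-0.1,0.4,0]
  ],
  "roll": [-0.1,-0.1,-0.1,-0.1,-0.1,-0.1,-0.1,-0.1,-0.1,0]
}}

```text
time_s: 28.45
eef_pos: [672.0, -248.5, 203.2]
tcp_rot: [-175.6, -1.1, 103.4]
force: [-0.1, 1.4, 0.4]
finger_gap: 1.0
```

```bash
python3 plan.py 595 -296 180 104 10
```

```text
t 28.45 pos [ 672.  -248.5  203.2] rot [-175.55   -1.08  103.38] gap 1.0 F [-0.1  1.4  0.4] d [-77.  -47.5 -23.2] 0.6
toolz [-0.08   0.    -0.997] q [-19.7  35.7  46.2 104.8  -1.5  56.9]
[[-0.1, -0.28, 0.1]]  roll each -0.02 max 0.28
```

>>> {"fn": "carry_out", "kwargs": {
  "translation": [
    [-0.3,0.45,0],
    [-0.3,0.45,0],
    [-0.3,0.45,0],
    [-0.3,0.45,0],
    [0,0,0],
    [0,0,0],
    [0,0,0],
    [0,0,0],
    [0,0,0],
    [0,0,0]
  ],
  "roll": [0,0,0,0,0,0,0,0,0,0]
}}

```text
time_s: 29.28
eef_pos: [729.2, -270.1, 184.2]
tcp_rot: [-175.0, -1.4, 103.3]
force: [-0.2, -0.0, 0.3]
finger_gap: 0.997
```

```bash
python3 plan.py 595 -296 180 104 10
```

```text
t 29.28 pos [ 729.2 -270.1  184.2] rot [-175.03   -1.43  103.34] gap 0.997 F [-0.2 -0.   0.3] d [-134.2  -25.9   -4.2] 0.7
toolz [-0.09   0.004 -0.996] q [-19.8  52.3  70.4 113.   -1.5  56.9]
[[0.02, -0.45, 0.05]]  roll each -0.02 max 0.45
```

>>> {"fn": "carry_out", "kwargs": {
  "translation": [
    [0,-0.4,-0.05],
    [0,-0.7,-0.05],
    [0,-0.7,-0.05],
    [0,-0.7,-0.05],
    [0,-0.7,-0.05],
    [0,-0.7,-0.05],
    [0,-0.3,0],
    [0,0,0],
    [0,0,0],
    [0,0,0]
  ],
  "roll": [0,0,0,0,0,0,0,0,0,0]
}}

```text
time_s: 30.12
eef_pos: [605.0, -300.1, 219.7]
tcp_rot: [-176.4, -0.4, 103.4]
force: [-1.3, 0.1, -0.2]
finger_gap: 0.998
```

```bash
python3 plan.py 595 -296 180 104 10
```

```text
t 30.12 pos [ 605.  -300.1  219.7] rot [-176.39   -0.38  103.44] gap 0.998 F [-1.3  0.1 -0.2] d [-10.    4.1 -39.7] 0.6
toolz [-0.063 -0.008 -0.998] q [-25.6  27.   35.6 101.7  -2.   51. ]
[[0.02, -0.02, 0.13]]  roll each -0.01 max 0.13
```

```bash
python3 plan.py 595 -296 90 104 8
```

```text
t 30.12 pos [ 605.  -300.1  219.7] rot [-176.39   -0.38  103.44] gap 0.998 F [-1.3  0.1 -0.2] d [ -10.     4.1 -129.7] 0.6
toolz [-0.063 -0.008 -0.998] q [-25.6  27.   35.6 101.7  -2.   51. ]
[[0.02, -0.0, 0.54]]  roll each -0.02 max 0.54
```

>>> {"fn": "carry_out", "kwargs": {
  "translation": [
    [0.02,0,0.3],
    [0.02,0,0.5],
    [0.02,0,0.5],
    [0.02,0,0.5],
    [0.02,0,0.5],
    [0.02,0,0.5],
    [0.02,0,0.5],
    [0.02,0,0.5],
    [0,0,0.3],
    [0,0,0.1]
  ],
  "roll": [-0.02,-0.02,-0.02,-0.02,-0.02,-0.02,-0.02,-0.02,0,0]
}}

```text
time_s: 30.95
eef_pos: [606.7, -293.8, 89.5]
tcp_rot: [-176.8, -0.2, 104.5]
force: [0.5, -0.8, -0.5]
finger_gap: 0.998
```

```bash
python3 plan.py 595 -296 24 104 8
```

```text
t 30.95 pos [ 606.7 -293.8   89.5] rot [-1.7681e+02 -1.7000e-01  1.0451e+02] gap 0.998 F [ 0.5 -0.8 -0.5] d [-11.7  -2.2 -65.5] -0.5
toolz [-0.055 -0.011 -0.998] q [-25.   24.4  17.8  85.9  -1.9  50.5]
[[0.0, -0.03, 0.28]]  roll each 0.02 max 0.28
```

>>> {"fn": "carry_out", "kwargs": {
  "translation": [
    [0,-0.1,0.1],
    [0,-0.12,0.1],
    [0,-0.08,0.2],
    [0,-0.04,0.3],
    [0,-0.02,0.3],
    [0,0,0.3],
    [0,0,0.3],
    [0,0,0.25],
    [0,0,0.15],
    [0,0,0.05]
  ],
  "roll": [0.02,0.02,0.02,0.02,0.02,0,0,0,0,0]
}}

```text
time_s: 31.78
eef_pos: [593.2, -297.8, 24.1]
tcp_rot: [-176.9, -0.1, 104.1]
force: [-0.0, 0.8, -0.0]
finger_gap: 1.005
```

```bash
python3 plan.py 594 -296 24 104 8
python3 - <<'E'
from h import *
from workcell import cams
c=cams.read_camera("side");cv2.imwrite(f"pics/side11.png",cv2.resize(c["image"][160:320,300:500],None,fx=3.7,fy=3.7))
E
```

```text
t 31.78 pos [ 593.2 -297.8   24.1] rot [-1.7691e+02 -6.0000e-02  1.0408e+02] gap 1.005 F [-0.   0.8 -0. ] d [ 0.8  1.8 -0.1] -0.1
toolz [-0.052 -0.012 -0.999] q [-25.8  23.8   9.7  78.3  -1.9  50.1]
[[0.01, 0.01, 0.0]]  roll each 0.0 max 0.01
```

View pics/side11.png

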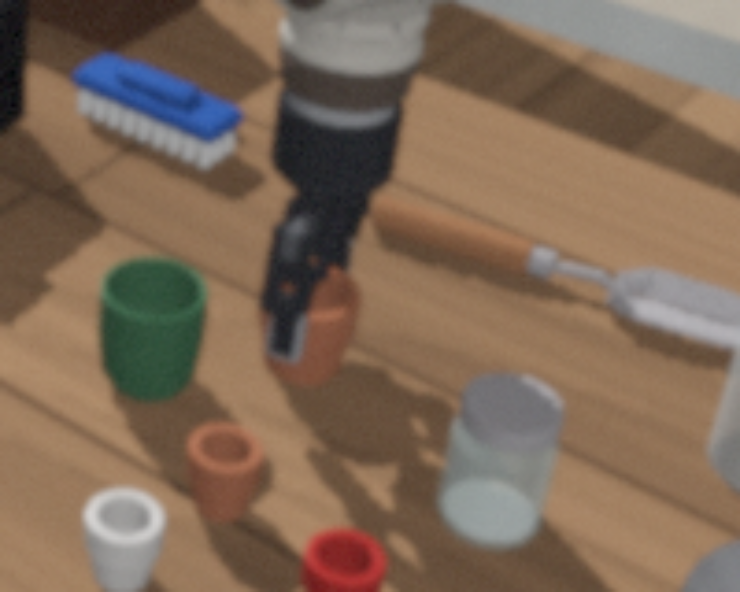

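>>> {"fn": "carry_out", "kwargs": {
  "translation": [
    [0.03,0.02,0],
    [0.03,0,0],
    [0,0,0],
    [0,0,0],
    [0,0,0],
    [0,0,0],
    [0,0,0],
    [0,0,0],
    [0,0,0],
    [0,0,0]
  ],
  "roll": [0,0,0,0,0,0,0,0,0,0],
  "jaw": 1,
  "newtons": 40
}}

```text
time_s: 32.67
eef_pos: [594.1, -295.6, 25.1]
tcp_rot: [-177.0, -0.0, 104.1]
force: [-0.2, 0.2, -1.6]
finger_gap: 0.732
```

>>> {"fn": "carry_out", "kwargs": {
  "translation": [
    [0,0,0],
    [0,0,0],
    [0,0,-0.1],
    [0,0,-0.1],
    [0,0,-0.1],
    [0,0,-0.1],
    [0,0,-0.1],
    [0,0,-0.1],
    [0,0,0],
    [0,0,0]
  ],
  "roll": [0,0,0,0,0,0,0,0,0,0]
}}

```text
time_s: 33.5
eef_pos: [595.4, -295.5, 45.6]
tcp_rot: [-177.0, 0.0, 104.1]
force: [0.8, 0.6, -2.2]
finger_gap: 0.729
```

```bash
python3 plan.py 585 -280 200 100 10
python3 - <<'E'
from h import *
from workcell import cams
c=cams.read_camera("side");cv2.imwrite(f"pics/side12.png",cv2.resize(c["image"][160:320,300:500],None,fx=3.7,fy=3.7))
E
```

```text
t 33.5 pos [ 595.4 -295.5   45.6] rot [-177.01    0.    104.1 ] gap 0.729 F [ 0.8  0.6 -2.2] d [-10.4  15.5 154.4] -4.1
toolz [-0.051 -0.013 -0.999] q [-25.6  23.4  11.5  80.4  -1.9  50.4]
[[0.06, -0.05, -0.51], [0.06, -0.05, -0.51], [0.06, -0.05, -0.51], [0.06, -0.05, -0.51], [0.06, -0.05, -0.51], [0.06, -0.05, -0.51], [0.06, -0.05, -0.51], [0.06, -0.05, -0.51], [0.06, -0.05, -0.51], [0.06, -0.05, -0.51]]  roll each 0.1 max 0.51
```

View pics/side12.png

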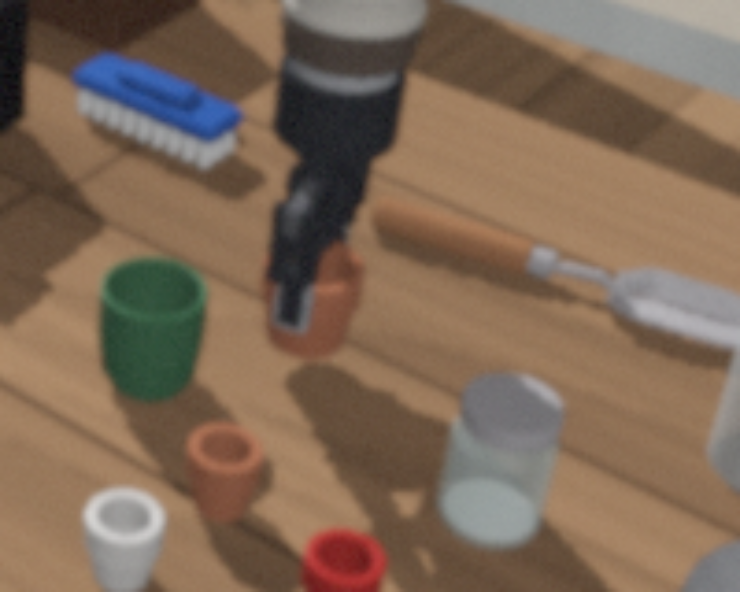

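>>> {"fn": "carry_out", "kwargs": {
  "translation": [
    [0,-0.03,-0.3],
    [0,-0.03,-0.5],
    [0,-0.03,-0.6],
    [0,-0.03,-0.6],
    [0,-0.03,-0.6],
    [0,-0.03,-0.6],
    [0,-0.03,-0.6],
    [0,-0.03,-0.6],
    [0,-0.03,-0.4],
    [0,-0.03,-0.2]
  ],
  "roll": [0,0,0,0,0,0,0,0,0,0]
}}

```text
time_s: 34.38
eef_pos: [591.9, -294.8, 204.4]
tcp_rot: [-176.8, -0.2, 104.1]
force: [-0.2, 0.4, -1.9]
finger_gap: 0.73
```

```bash
python3 plan.py 474.5 120 190 104 20
```

```text
t 34.38 pos [ 591.9 -294.8  204.4] rot [-1.768e+02 -1.700e-01  1.041e+02] gap 0.73 F [-0.2  0.4 -1.9] d [-117.4  414.8  -14.4] -0.1
toolz [-0.055 -0.011 -0.998] q [-25.7  23.6  29.3  98.3  -1.9  50.3]
[[0.72, -0.02, 0.03]]  roll each 0.0 max 0.72
```

>>> {"fn": "carry_out", "kwargs": {
  "translation": [
    [0.3,-0.02,0.02],
    [0.6,-0.02,0.02],
    [0.72,-0.02,0.02],
    [0.72,-0.02,0.02],
    [0.72,-0.02,0.02],
    [0.72,-0.02,0.02],
    [0.72,-0.02,0.02],
    [0.72,-0.02,0.02],
    [0.72,-0.02,0.02],
    [0.72,-0.02,0.02]
  ],
  "roll": [0,0,0,0,0,0,0,0,0,0]
}}

```text
time_s: 35.22
eef_pos: [530.3, -93.7, 192.7]
tcp_rot: [-176.5, -0.3, 103.8]
force: [0.4, 0.0, -0.8]
finger_gap: 0.732
```

```bash
python3 plan.py 474.5 120 190 104 10
```

```text
t 35.22 pos [530.3 -93.7 192.7] rot [-176.49   -0.33  103.8 ] gap 0.732 F [ 0.4  0.  -0.8] d [-55.8 213.7  -2.7] 0.2
toolz [-0.061 -0.009 -0.998] q [-9.4  6.2  7.  94.2 -1.1 66.8]
[[0.74, -0.01, 0.01]]  roll each -0.01 max 0.74
```

>>> {"fn": "carry_out", "kwargs": {
  "translation": [
    [0.72,-0.01,-0.02],
    [0.72,-0.01,-0.02],
    [0.72,-0.01,-0.02],
    [0.72,-0.01,-0.02],
    [0.72,-0.01,-0.02],
    [0.72,-0.01,-0.02],
    [0.72,-0.01,-0.02],
    [0.72,-0.01,-0.02],
    [0.5,0,0],
    [0.25,0,0]
  ],
  "roll": [0,0,0,0,0,0,0,0,0,0]
}}

```text
time_s: 36.05
eef_pos: [468.1, 109.9, 190.3]
tcp_rot: [-175.9, -0.5, 104.0]
force: [0.2, -0.3, -1.8]
finger_gap: 0.731
```

>>> {"fn": "carry_out", "kwargs": {
  "translation": [
    [0.1,0,0],
    [0,0,0],
    [0,0,0],
    [0,0,0],
    [0,0,0],
    [0,0,0],
    [0,0,0],
    [0,0,0],
    [0,0,0],
    [0,0,0]
  ],
  "roll": [0,0,0,0,0,0,0,0,0,0]
}}

```text
time_s: 36.88
eef_pos: [466.5, 110.8, 188.4]
tcp_rot: [-175.8, -0.5, 103.9]
force: [-0.1, 0.0, -1.0]
finger_gap: 0.73
```

```bash
python3 plan.py 474.5 120 172 104 10
```

```text
t 36.88 pos [466.5 110.8 188.4] rot [-175.79   -0.49  103.87] gap 0.73 F [-0.1  0.  -1. ] d [  8.    9.2 -16.4] 0.1
toolz [-0.073 -0.009 -0.997] q [13.1 -1.  -1.  94.3  0.4 89.2]
[[0.02, 0.04, 0.05]]  roll each -0.0 max 0.05
```

>>> {"fn": "carry_out", "kwargs": {
  "translation": [
    [0.05,0.07,0.06],
    [0.05,0.07,0.1],
    [0.05,0.07,0.1],
    [0.05,0.07,0.1],
    [0.03,0.06,0.1],
    [0,0.03,0.06],
    [0,0,0],
    [0,0,0],
    [0,0,0],
    [0,0,0]
  ],
  "roll": [0,0,0,0,0,0,0,0,0,0]
}}

```text
time_s: 37.72
eef_pos: [475.2, 121.3, 169.6]
tcp_rot: [-175.7, -0.5, 103.9]
force: [0.3, 0.8, -0.9]
finger_gap: 0.725
```

```bash
python3 plan.py 475 120 150 104 10
python3 - <<'E'
from h import *
from workcell import cams
c=cams.read_camera("side");cv2.imwrite(f"pics/side13.png",cv2.resize(c["image"][80:220,130:330],None,fx=4,fy=4))
E
```

```text
t 37.72 pos [475.2 121.3 169.6] rot [-175.72   -0.49  103.9 ] gap 0.725 F [ 0.3  0.8 -0.9] d [ -0.2  -1.3 -19.6] 0.1
toolz [-0.075 -0.01  -0.997] q [14.   0.4 -1.7 92.2  0.5 90.1]
[[-0.0, 0.0, 0.07]]  roll each -0.0 max 0.07
```

View pics/side13.png

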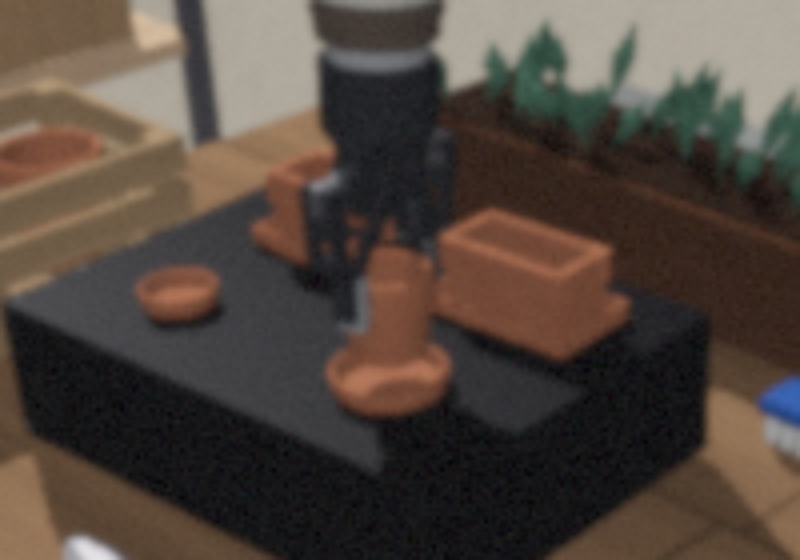

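>>> {"fn": "carry_out", "kwargs": {
  "translation": [
    [-0.01,0,0.08],
    [-0.01,0,0.09],
    [-0.01,0,0.09],
    [-0.01,0.01,0.09],
    [0,0.01,0.09],
    [0,0.01,0.08],
    [0,0,0.04],
    [0,0,0.03],
    [0,0,0],
    [0,0,0]
  ],
  "roll": [0,0,0,0,0,0,0,0,0,0]
}}

```text
time_s: 38.6
eef_pos: [475.0, 119.9, 150.3]
tcp_rot: [-175.8, -0.5, 103.9]
force: [-0.8, -0.2, -1.9]
finger_gap: 0.73
```

```bash
python3 plan.py 475 120 150 104 10
```

```text
t 38.6 pos [475.  119.9 150.3] rot [-175.76   -0.49  103.88] gap 0.73 F [-0.8 -0.2 -1.9] d [-0.   0.1 -0.3] 0.1
toolz [-0.074 -0.009 -0.997] q [13.9  0.2 -4.  90.1  0.5 90. ]
[[0.0, 0.0, 0.0]]  roll each -0.0 max 0.0
```

>>> {"fn": "carry_out", "kwargs": {
  "translation": [
    [0,0,0.02],
    [0,0,0.02],
    [0,0,0.02],
    [0,0,0.02],
    [0,0,0.02],
    [0,0,0],
    [0,0,0],
    [0,0,0],
    [0,0,0],
    [0,0,0]
  ],
  "roll": [0,0,0,0,0,0,0,0,0,0]
}}

```text
time_s: 39.43
eef_pos: [475.0, 120.0, 150.1]
tcp_rot: [-176.0, -0.5, 103.9]
force: [-1.0, -0.6, 1.6]
finger_gap: 0.729
```

Contact; seat a touch more, then release and rise.

>>> {"fn": "carry_out", "kwargs": {
  "translation": [
    [0,0,0.02],
    [0,0,0.02],
    [0,0,0],
    [0,0,0],
    [0,0,0],
    [0,0,0],
    [0,0,0],
    [0,0,0],
    [0,0,0],
    [0,0,0]
  ],
  "roll": [0,0,0,0,0,0,0,0,0,0]
}}

```text
time_s: 40.27
eef_pos: [475.1, 120.1, 150.1]
tcp_rot: [-176.0, -0.5, 103.9]
force: [-1.0, -0.5, 3.0]
finger_gap: 0.727
```

>>> {"fn": "carry_out", "kwargs": {
  "translation": [
    [0,0,0],
    [0,0,0],
    [0,0,0],
    [0,0,0],
    [0,0,0],
    [0,0,0],
    [0,0,0],
    [0,0,0],
    [0,0,0],
    [0,0,0]
  ],
  "roll": [0,0,0,0,0,0,0,0,0,0],
  "jaw": -1
}}

```text
time_s: 41.1
eef_pos: [475.4, 120.0, 149.1]
tcp_rot: [-176.0, -0.5, 103.9]
force: [-0.5, -0.4, -0.5]
finger_gap: 0.996
```

>>> {"fn": "carry_out", "kwargs": {
  "translation": [
    [0,-0.01,-0.1],
    [0,-0.02,-0.2],
    [0,-0.02,-0.3],
    [0,-0.02,-0.3],
    [0,-0.02,-0.3],
    [0,-0.02,-0.3],
    [0,-0.02,-0.3],
    [0,-0.02,-0.3],
    [0,0,-0.15],
    [0,0,0]
  ],
  "roll": [0,0,0,0,0,0,0,0,0,0]
}}

```text
time_s: 41.93
eef_pos: [476.1, 119.6, 226.2]
tcp_rot: [-176.2, -0.5, 103.9]
force: [0.4, -0.5, -0.0]
finger_gap: 1.001
```

```bash
python3 plan.py 451 -334 170 85 20
python3 - <<'E'
from h import *
from workcell import cams
c=cams.read_camera("side");cv2.imwrite(f"pics/side14.png",cv2.resize(c["image"][80:220,130:330],None,fx=4,fy=4))
c=cams.read_camera("top");cv2.imwrite(f"pics/top14.png",c["image"])
E
```

```text
t 41.93 pos [476.1 119.6 226.2] rot [-176.19   -0.49  103.89] gap 1.001 F [ 0.4 -0.5 -0. ] d [ -25.1 -453.6  -56.2] -18.9
toolz [-0.067 -0.008 -0.998] q [13.8  0.7  4.9 98.1  0.5 89.9]
[[-0.72, -0.22, 0.1], [-0.73, -0.2, 0.1], [-0.73, -0.19, 0.1], [-0.73, -0.18, 0.1], [-0.74, -0.17, 0.1], [-0.74, -0.16, 0.1], [-0.74, -0.14, 0.1], [-0.74, -0.13, 0.1], [-0.75, -0.12, 0.1], [-0.75, -0.11, 0.1], [-0.75, -0.09, 0.1], [-0.75, -0.08, 0.1], [-0.75, -0.07, 0.1], [-0.75, -0.06, 0.1], [-0.75, -0.04, 0.1], [-0.76, -0.03, 0.1], [-0.76, -0.02, 0.1], [-0.76, -0.01, 0.1], [-0.76, 0.01, 0.1], [-0.76, 0.02, 0.1]]  roll each 0.24 max 0.76
```

View pics/side14.png

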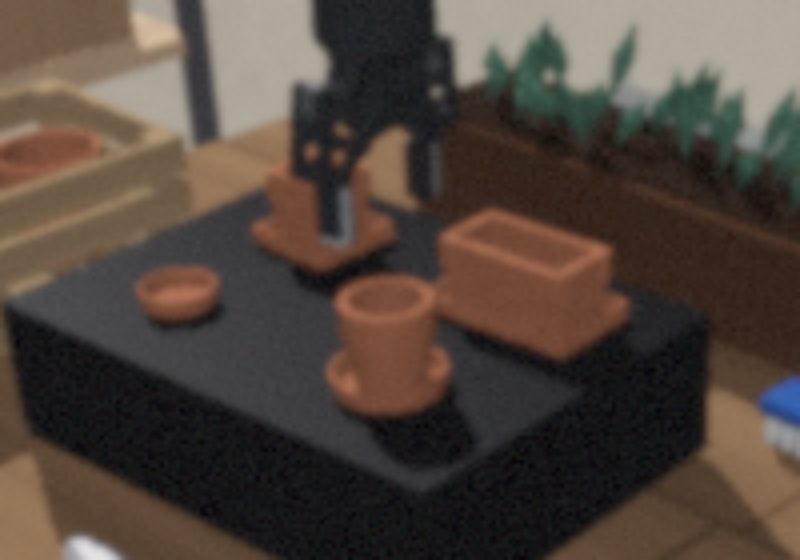

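View pics/top14.png

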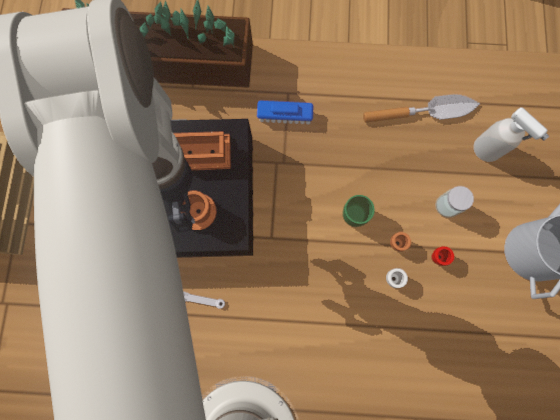

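```bash
python3 plan.py 451 -334 170 55 20
```

```text
t 42.03 pos [475.9 119.5 225. ] rot [-176.12   -0.49  103.89] gap 0.999 F [ 0.6 -0.7  1. ] d [ -24.9 -453.5  -55. ] -48.9
toolz [-0.068 -0.008 -0.998] q [13.8  0.7  4.8 98.   0.5 89.9]
[[-0.72, -0.22, 0.1], [-0.73, -0.18, 0.1], [-0.74, -0.15, 0.1], [-0.75, -0.12, 0.1], [-0.75, -0.09, 0.1], [-0.75, -0.06, 0.1], [-0.76, -0.02, 0.1], [-0.76, 0.01, 0.1], [-0.75, 0.04, 0.1], [-0.75, 0.07, 0.1], [-0.75, 0.1, 0.1], [-0.74, 0.14, 0.1], [-0.74, 0.17, 0.1], [-0.73, 0.2, 0.1], [-0.72, 0.23, 0.1], [-0.71, 0.26, 0.1], [-0.7, 0.29, 0.1], [-0.69, 0.32, 0.1], [-0.67, 0.35, 0.1], [-0.66, 0.38, 0.1]]  roll each 0.61 max 0.76
```

>>> {"fn": "carry_out", "kwargs": {
  "translation": [
    [-0.5,-0.15,0],
    [-0.73,-0.18,0],
    [-0.74,-0.15,0],
    [-0.75,-0.12,0],
    [-0.75,-0.09,0],
    [-0.75,-0.06,0],
    [-0.76,-0.02,0],
    [-0.76,0.01,0],
    [-0.75,0.04,0],
    [-0.75,0.07,0]
  ],
  "roll": [0.6,0.6,0.6,0.6,0.6,0.6,0.6,0.6,0.6,0.6]
}}

```text
time_s: 42.87
eef_pos: [462.9, -105.3, 220.2]
tcp_rot: [-175.7, 1.3, 79.3]
force: [1.0, 0.9, 0.1]
finger_gap: 1.0
```

```bash
python3 plan.py 451 -334 180 55 10
```

```text
t 42.87 pos [ 462.9 -105.3  220.2] rot [-175.66    1.25   79.33] gap 1.0 F [1.  0.9 0.1] d [ -11.9 -228.7  -40.2] -24.3
toolz [-0.078 -0.007 -0.997] q [-12.   -1.2   2.4  97.9  -1.4  88.8]
[[-0.75, 0.11, 0.14], [-0.75, 0.15, 0.14], [-0.74, 0.18, 0.14], [-0.73, 0.21, 0.14], [-0.72, 0.24, 0.14], [-0.71, 0.27, 0.14], [-0.7, 0.3, 0.14], [-0.69, 0.33, 0.14], [-0.67, 0.36, 0.14], [-0.66, 0.39, 0.14]]  roll each 0.61 max 0.75
```

>>> {"fn": "carry_out", "kwargs": {
  "translation": [
    [-0.75,0.11,0.1],
    [-0.75,0.15,0.1],
    [-0.74,0.18,0.1],
    [-0.73,0.21,0.1],
    [-0.72,0.24,0.1],
    [-0.71,0.27,0.1],
    [-0.7,0.3,0.1],
    [-0.6,0.3,0.1],
    [-0.4,0.25,0],
    [-0.2,0.15,0]
  ],
  "roll": [0.6,0.6,0.6,0.6,0.6,0.6,0.6,0.6,0.4,0.2]
}}

```text
time_s: 43.7
eef_pos: [449.8, -318.5, 189.4]
tcp_rot: [-175.9, 2.9, 56.4]
force: [-0.4, 0.3, 0.5]
finger_gap: 0.995
```

```bash
python3 plan.py 451 -334 90 55 8
```

```text
t 43.7 pos [ 449.8 -318.5  189.4] rot [-175.87    2.91   56.42] gap 0.995 F [-0.4  0.3  0.5] d [  1.2 -15.5 -99.4] -1.4
toolz [-0.088 -0.002 -0.996] q [-33.8   8.7   9.3  94.8  -2.9  90. ]
[[-0.03, 0.07, 0.41]]  roll each 0.04 max 0.41
```

>>> {"fn": "carry_out", "kwargs": {
  "translation": [
    [-0.04,0.07,0.4],
    [-0.04,0.07,0.6],
    [-0.04,0.07,0.6],
    [-0.04,0.07,0.6],
    [-0.04,0.07,0.5],
    [-0.03,0.07,0.3],
    [0,0.05,0.1],
    [0,0,0],
    [0,0,0],
    [0,0,0]
  ],
  "roll": [0.04,0.04,0.04,0.04,0.04,0.04,0,0,0,0]
}}

```text
time_s: 44.53
eef_pos: [450.5, -328.6, 87.7]
tcp_rot: [-175.7, 2.9, 55.9]
force: [-0.9, 0.2, 0.3]
finger_gap: 1.003
```

```bash
python3 plan.py 450 -334 70 55 8
python3 - <<'E'
from h import *
from workcell import cams
c=cams.read_camera("side");cv2.imwrite(f"pics/side15.png",cv2.resize(c["image"][160:340,280:480],None,fx=3.3,fy=3.3))
E
```

```text
t 44.53 pos [ 450.5 -328.6   87.7] rot [-175.74    2.87   55.85] gap 1.003 F [-0.9  0.2  0.3] d [ -0.5  -5.4 -17.7] -0.9
toolz [-0.089  0.    -0.996] q [-34.6   9.9  -0.5  83.8  -2.9  89.7]
[[-0.02, 0.02, 0.07]]  roll each 0.03 max 0.07
```

View pics/side15.png

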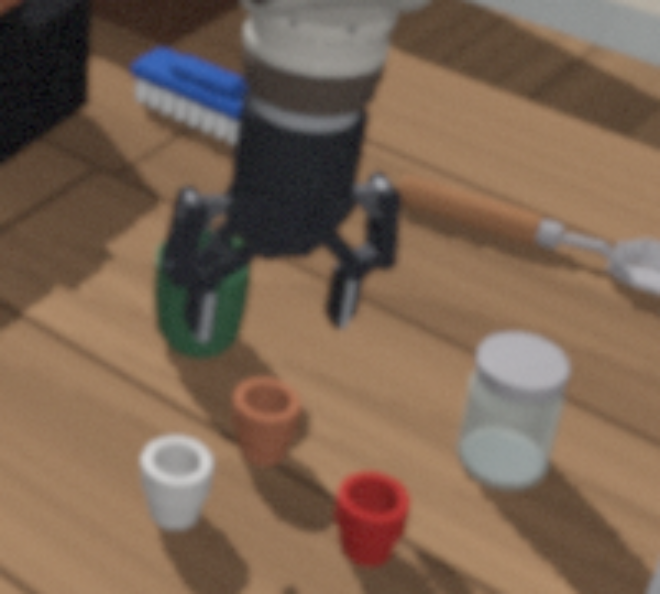

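```bash
python3 plan.py 448 -334 14 55 8
```

```text
t 44.58 pos [ 450.6 -328.7   88. ] rot [-175.77    2.87   55.85] gap 1.002 F [-0.9  0.3 -0.1] d [ -2.6  -5.3 -74. ] -0.8
toolz [-0.089  0.    -0.996] q [-34.6   9.9  -0.5  83.8  -2.9  89.7]
[[-0.01, 0.03, 0.31]]  roll each 0.03 max 0.31
```

>>> {"fn": "carry_out", "kwargs": {
  "translation": [
    [-0.02,0.05,0.2],
    [-0.02,0.05,0.3],
    [-0.02,0.04,0.33],
    [-0.01,0.03,0.33],
    [-0.01,0.02,0.33],
    [-0.01,0.02,0.33],
    [0,0.02,0.3],
    [0,0.01,0.15],
    [0,0,0.06],
    [0,0,0]
  ],
  "roll": [0.04,0.04,0.04,0.04,0.04,0,0,0,0,0]
}}

```text
time_s: 45.42
eef_pos: [448.6, -335.8, 10.6]
tcp_rot: [-175.9, 2.9, 54.9]
force: [1.0, -0.1, -0.2]
finger_gap: 0.997
```

```bash
python3 plan.py 448 -334 14 55 8
python3 - <<'E'
from h import *
from workcell import cams
c=cams.read_camera("side");cv2.imwrite(f"pics/side16.png",cv2.resize(c["image"][160:340,280:480],None,fx=3.3,fy=3.3))
E
```

```text
t 45.42 pos [ 448.6 -335.8   10.6] rot [-175.86    2.94   54.95] gap 0.997 F [ 1.  -0.1 -0.2] d [-0.6  1.8  3.4] 0.1
toolz [-0.088 -0.    -0.996] q [-35.3  12.1  -6.6  75.4  -2.9  89.9]
[[0.0, -0.01, -0.01]]  roll each -0.0 max 0.01
```

View pics/side16.png

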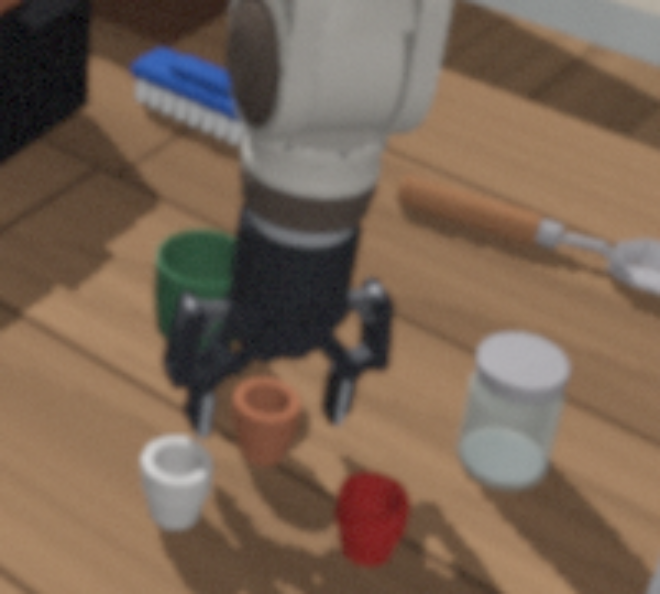

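>>> {"fn": "carry_out", "kwargs": {
  "translation": [
    [0.02,-0.01,-0.05],
    [0.02,-0.01,-0.05],
    [0,0,-0.03],
    [0,0,0],
    [0,0,0],
    [0,0,0],
    [0,0,0],
    [0,0,0],
    [0,0,0],
    [0,0,0]
  ],
  "roll": [0,0,0,0,0,0,0,0,0,0],
  "jaw": 1,
  "newtons": 30
}}

```text
time_s: 46.3
eef_pos: [450.7, -335.1, 17.8]
tcp_rot: [-176.1, 2.9, 55.0]
force: [-0.3, -0.4, -0.5]
finger_gap: 0.51
```

>>> {"fn": "carry_out", "kwargs": {
  "translation": [
    [0,0,0],
    [0,0,0],
    [0,0,0],
    [0,0,-0.1],
    [0,0,-0.1],
    [0,0,-0.1],
    [0,0,-0.1],
    [0,0,-0.1],
    [0,0,0],
    [0,0,0]
  ],
  "roll": [0,0,0,0,0,0,0,0,0,0]
}}

```text
time_s: 47.13
eef_pos: [452.2, -335.1, 34.6]
tcp_rot: [-176.1, 2.9, 55.0]
force: [-0.7, 0.1, -1.0]
finger_gap: 0.51
```

```bash
python3 plan.py 448 -334 200 60 8
python3 - <<'E'
from h import *
from workcell import cams
c=cams.read_camera("side");cv2.imwrite(f"pics/side17.png",cv2.resize(c["image"][160:340,280:480],None,fx=3.3,fy=3.3))
E
```

```text
t 47.13 pos [ 452.2 -335.1   34.6] rot [-176.11    2.93   54.96] gap 0.51 F [-0.7  0.1 -1. ] d [ -4.2   1.1 165.4] 5.0
toolz [-0.085 -0.003 -0.996] q [-35.1  11.4  -4.7  77.8  -2.9  90.2]
[[-0.04, -0.06, -0.69], [-0.04, -0.06, -0.69], [-0.04, -0.06, -0.69], [-0.04, -0.06, -0.69], [-0.04, -0.07, -0.69], [-0.04, -0.07, -0.69], [-0.04, -0.07, -0.69], [-0.04, -0.07, -0.69]]  roll each -0.16 max 0.69
```

View pics/side17.png

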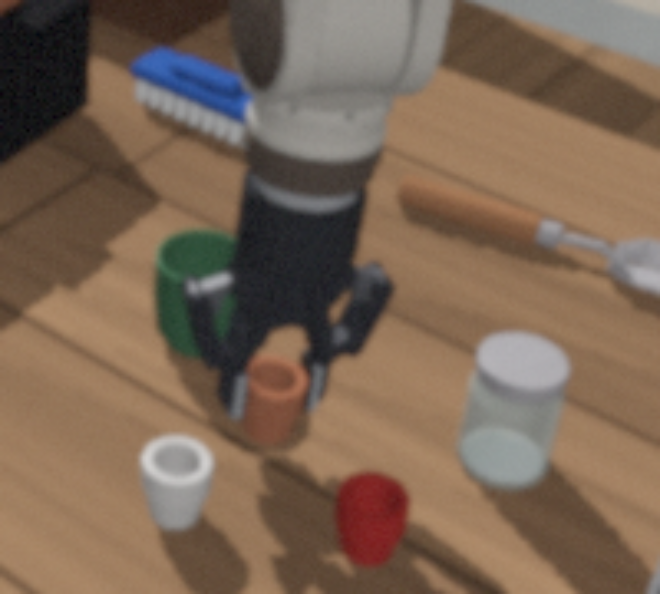

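>>> {"fn": "carry_out", "kwargs": {
  "translation": [
    [-0.02,-0.04,-0.3],
    [-0.04,-0.06,-0.5],
    [-0.04,-0.06,-0.6],
    [-0.04,-0.06,-0.6],
    [-0.04,-0.06,-0.6],
    [-0.04,-0.06,-0.6],
    [-0.04,-0.06,-0.6],
    [-0.04,-0.06,-0.6],
    [-0.03,-0.04,-0.4],
    [0,0,-0.2]
  ],
  "roll": [-0.3,-0.4,-0.4,-0.4,-0.4,-0.4,-0.4,-0.4,-0.4,-0.3]
}}

```text
time_s: 48.02
eef_pos: [444.6, -334.8, 194.9]
tcp_rot: [-175.2, 1.6, 71.4]
force: [-0.4, 0.0, -1.0]
finger_gap: 0.51
```

```bash
python3 plan.py 453 322.5 190 70 30
```

```text
t 48.02 pos [ 444.6 -334.8  194.9] rot [-175.21    1.64   71.44] gap 0.51 F [-0.4  0.  -1. ] d [  8.4 657.3  -4.9] -1.4
toolz [-0.088 -0.001 -0.996] q [-35.5   9.5  10.8  95.5  -3.   73.3]
[[0.7, -0.22, 0.0]]  roll each 0.01 max 0.7
```

>>> {"fn": "carry_out", "kwargs": {
  "translation": [
    [0.3,-0.1,-0.3],
    [0.6,-0.19,-0.3],
    [0.7,-0.22,-0.3],
    [0.7,-0.22,-0.3],
    [0.7,-0.22,-0.25],
    [0.7,-0.22,-0.1],
    [0.7,-0.22,-0.05],
    [0.7,-0.22,-0.05],
    [0.7,-0.22,-0.05],
    [0.7,-0.22,-0.05]
  ],
  "roll": [0,0,0,0,0,0,0,0,0,0]
}}

```text
time_s: 48.85
eef_pos: [451.0, -119.5, 250.8]
tcp_rot: [-175.0, 1.6, 71.1]
force: [0.5, 0.6, -1.5]
finger_gap: 0.512
```

```bash
python3 plan.py 453 322.5 240 70 20
```

```text
t 48.85 pos [ 451.  -119.5  250.8] rot [-175.05    1.6    71.13] gap 0.512 F [ 0.5  0.6 -1.5] d [  2.  442.  -10.8] -1.1
toolz [-0.091  0.002 -0.996] q [-14.1  -0.9   6.1 102.   -1.2  94.9]
[[0.7, -0.23, 0.02]]  roll each 0.01 max 0.7
```

>>> {"fn": "carry_out", "kwargs": {
  "translation": [
    [0.7,-0.23,0],
    [0.7,-0.23,0],
    [0.7,-0.23,-0.02],
    [0.7,-0.23,-0.02],
    [0.7,-0.23,-0.02],
    [0.7,-0.23,-0.02],
    [0.7,-0.23,-0.02],
    [0.7,-0.23,-0.02],
    [0.7,-0.23,-0.02],
    [0.7,-0.23,-0.02]
  ],
  "roll": [0,0,0,0,0,0,0,0,0,0]
}}

```text
time_s: 49.68
eef_pos: [447.4, 118.1, 256.5]
tcp_rot: [-174.8, 1.7, 71.1]
force: [0.4, -0.4, -1.3]
finger_gap: 0.511
```

```bash
python3 plan.py 453 322.5 230 70 10
```

```text
t 49.68 pos [447.4 118.1 256.5] rot [-174.77    1.66   71.11] gap 0.511 F [ 0.4 -0.4 -1.3] d [  5.6 204.4 -26.5] -1.1
toolz [-0.096  0.002 -0.995] q [ 13.9  -1.    6.5 102.8   1.4 122.8]
[[0.65, -0.2, 0.09]]  roll each 0.03 max 0.65
```

>>> {"fn": "carry_out", "kwargs": {
  "translation": [
    [0.68,-0.2,0],
    [0.68,-0.2,0],
    [0.68,-0.2,0],
    [0.68,-0.2,0.05],
    [0.68,-0.2,0.1],
    [0.68,-0.2,0.1],
    [0.65,-0.2,0.1],
    [0.5,-0.15,0.1],
    [0.3,-0.1,0.1],
    [0.15,-0.04,0.1]
  ],
  "roll": [0,0,0,0,0,0,0,0,0,0]
}}

```text
time_s: 50.52
eef_pos: [444.2, 311.2, 235.8]
tcp_rot: [-174.5, 1.9, 71.3]
force: [-0.1, -0.3, -0.5]
finger_gap: 0.508
```

```bash
python3 plan.py 453 322.5 180 70 8
```

```text
t 50.52 pos [444.2 311.2 235.8] rot [-174.49    1.87   71.33] gap 0.508 F [-0.1 -0.3 -0.5] d [  8.8  11.3 -55.8] -1.3
toolz [-0.101  0.    -0.995] q [ 33.3   9.   14.8 100.7   3.2 142. ]
[[0.06, 0.04, 0.23]]  roll each 0.04 max 0.23
```

>>> {"fn": "carry_out", "kwargs": {
  "translation": [
    [0.07,0.05,0.2],
    [0.07,0.05,0.3],
    [0.07,0.05,0.3],
    [0.07,0.05,0.3],
    [0.07,0.05,0.3],
    [0.05,0.05,0.3],
    [0,0.02,0.2],
    [0,0,0.1],
    [0,0,0],
    [0,0,0]
  ],
  "roll": [0,0,0,0,0,0,0,0,0,0]
}}

```text
time_s: 51.35
eef_pos: [450.8, 316.9, 166.3]
tcp_rot: [-174.4, 2.1, 71.2]
force: [0.1, -0.0, -1.3]
finger_gap: 0.504
```

```bash
python3 plan.py 453 322.5 162 70 8
python3 - <<'E'
from h import *
from workcell import cams
c=cams.read_camera("side");cv2.imwrite(f"pics/side18.png",cv2.resize(c["image"][80:220,130:330],None,fx=4,fy=4))
E
```

```text
t 51.35 pos [450.8 316.9 166.3] rot [-174.37    2.09   71.17] gap 0.504 F [ 0.1 -0.  -1.3] d [ 2.2  5.6 -4.3] -1.2
toolz [-0.105 -0.003 -0.995] q [ 33.5   9.5   7.6  93.2   3.2 142.3]
[[0.03, 0.0, 0.02]]  roll each 0.04 max 0.03
```

View pics/side18.png

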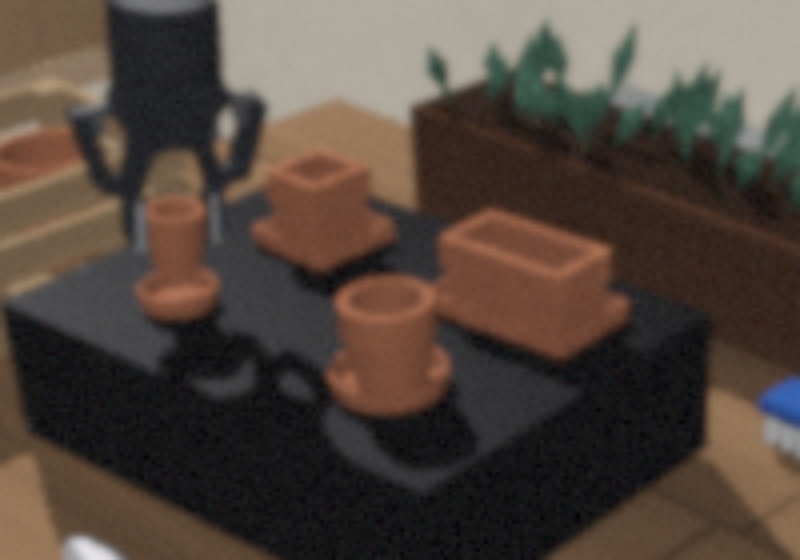

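>>> {"fn": "carry_out", "kwargs": {
  "translation": [
    [0.06,0.01,0],
    [0.06,0.01,0],
    [0.05,0,0],
    [0.02,0,0],
    [0,0,0.05],
    [0,0,0.06],
    [0,0,0.06],
    [0,0,0.04],
    [0,0,0],
    [0,0,0]
  ],
  "roll": [0,0,0,0,0,0,0,0,0,0]
}}

```text
time_s: 52.23
eef_pos: [453.3, 323.4, 161.2]
tcp_rot: [-174.5, 1.9, 71.2]
force: [-0.4, -0.4, -0.6]
finger_gap: 0.513
```

```bash
python3 plan.py 453 322.5 145 70 8
```

```text
t 52.23 pos [453.3 323.4 161.2] rot [-174.49    1.93   71.18] gap 0.513 F [-0.4 -0.4 -0.6] d [ -0.3  -0.9 -16.2] -1.2
toolz [-0.102 -0.001 -0.995] q [ 33.9  10.    7.7  92.5   3.2 142.6]
[[-0.0, 0.01, 0.07]]  roll each 0.04 max 0.07
```

>>> {"fn": "carry_out", "kwargs": {
  "translation": [
    [0,0.02,0.06],
    [0,0.02,0.08],
    [0,0.01,0.08],
    [0,0.01,0.08],
    [0,0,0.08],
    [0,0,0.06],
    [0,0,0.04],
    [0,0,0.02],
    [0,0,0],
    [0,0,0]
  ],
  "roll": [0,0,0,0,0,0,0,0,0,0]
}}

```text
time_s: 53.07
eef_pos: [453.3, 322.4, 144.0]
tcp_rot: [-174.5, 2.0, 71.2]
force: [-0.4, 0.2, -1.1]
finger_gap: 0.508
```

```bash
python3 plan.py 453 322.5 143 70 8
```

```text
t 53.07 pos [453.3 322.4 144. ] rot [-174.46    1.96   71.18] gap 0.508 F [-0.4  0.2 -1.1] d [-0.3  0.1 -1. ] -1.2
toolz [-0.102 -0.001 -0.995] q [ 33.8  10.    5.7  90.7   3.2 142.6]
[[-0.0, -0.0, 0.0]]  roll each 0.04 max 0.0
```

>>> {"fn": "carry_out", "kwargs": {
  "translation": [
    [0,0,0.02],
    [0,0,0.02],
    [0,0,0.02],
    [0,0,0.02],
    [0,0,0.02],
    [0,0,0],
    [0,0,0],
    [0,0,0],
    [0,0,0],
    [0,0,0]
  ],
  "roll": [0,0,0,0,0,0,0,0,0,0]
}}

```text
time_s: 53.9
eef_pos: [453.4, 322.9, 142.4]
tcp_rot: [-174.5, 1.8, 71.2]
force: [0.1, -1.0, 1.6]
finger_gap: 0.515
```

>>> {"fn": "carry_out", "kwargs": {
  "translation": [
    [0,0,0.02],
    [0,0,0.02],
    [0,0,0],
    [0,0,0],
    [0,0,0],
    [0,0,0],
    [0,0,0],
    [0,0,0],
    [0,0,0],
    [0,0,0]
  ],
  "roll": [0,0,0,0,0,0,0,0,0,0]
}}

```text
time_s: 54.73
eef_pos: [453.5, 323.1, 142.4]
tcp_rot: [-174.6, 1.7, 71.2]
force: [-1.3, -0.2, 1.6]
finger_gap: 0.512
```

>>> {"fn": "carry_out", "kwargs": {
  "translation": [
    [0,0,0],
    [0,0,0],
    [0,0,0],
    [0,0,0],
    [0,0,0],
    [0,0,0],
    [0,0,0],
    [0,0,0],
    [0,0,0],
    [0,0,0]
  ],
  "roll": [0,0,0,0,0,0,0,0,0,0],
  "jaw": -1
}}

```text
time_s: 55.57
eef_pos: [453.4, 322.9, 141.3]
tcp_rot: [-174.5, 1.8, 71.2]
force: [0.3, -0.6, -0.1]
finger_gap: 0.999
```

>>> {"fn": "carry_out", "kwargs": {
  "translation": [
    [0,0,-0.1],
    [0,0,-0.2],
    [0,0,-0.3],
    [0,0,-0.4],
    [0,0,-0.5],
    [0,0,-0.5],
    [0,0,-0.5],
    [0,0,-0.5],
    [0,0,-0.5],
    [0,0,-0.3]
  ],
  "roll": [0,0,0,0,0,0,0,0,0,0]
}}

```text
time_s: 56.4
eef_pos: [464.8, 322.2, 264.6]
tcp_rot: [-174.6, 1.8, 71.2]
force: [-0.7, 0.0, -0.4]
finger_gap: 0.997
```

```bash
python3 plan.py 250 440 260 70 10;python3 - <<'E'
from h import *
from workcell import cams
c=cams.read_camera("side");cv2.imwrite(f"pics/side19.png",cv2.resize(c["image"][80:220,130:330],None,fx=4,fy=4))
c=cams.read_camera("top");cv2.imwrite(f"pics/top19.png",c["image"])
E
```

```text
t 56.4 pos [464.8 322.2 264.6] rot [-174.56    1.81   71.18] gap 0.997 F [-0.7  0.  -0.4] d [-214.8  117.8   -4.6] -1.2
toolz [-0.1    0.001 -0.995] q [ 33.1  13.2  22.9 104.5   3.2 141.9]
[[0.14, -0.8, 0.09]]  roll each 0.03 max 0.8
```

View pics/side19.png

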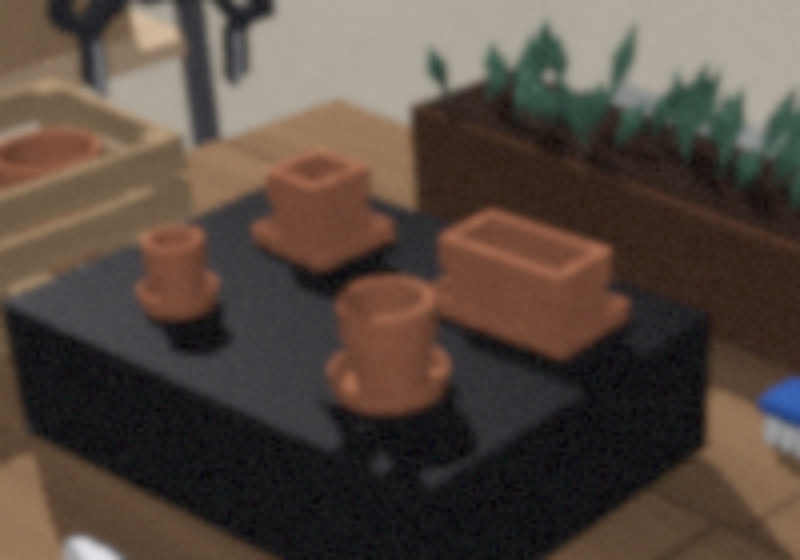

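View pics/top19.png

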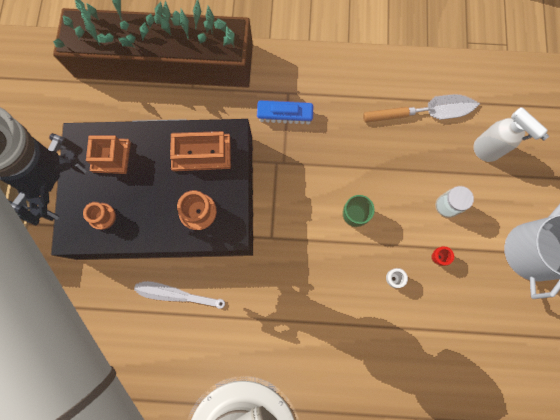

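Run:
```python
from h import *
im=cv2.imread("pics/top19.png")
cv2.imwrite("pics/z19.png",cv2.resize(im[125:245,80:240],None,fx=5,fy=5,interpolation=cv2.INTER_CUBIC))
```

```text
(no output)
```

View pics/z19.png

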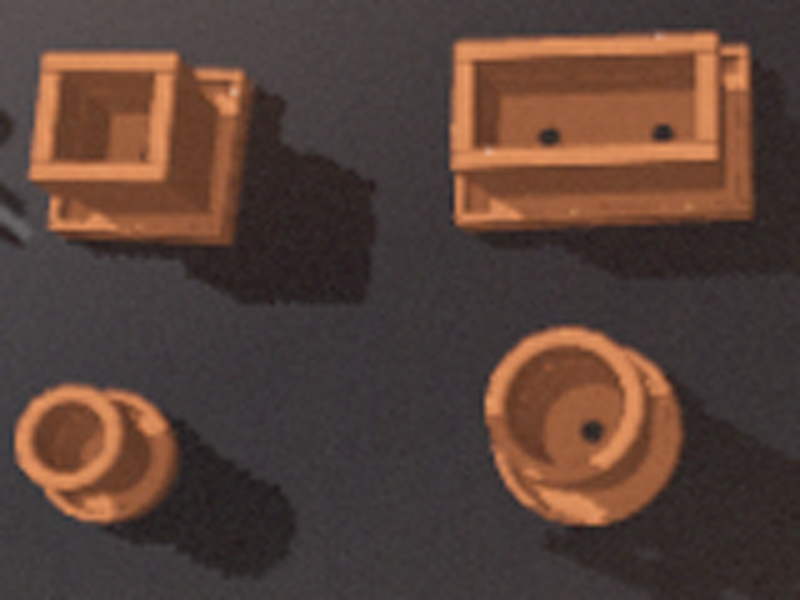

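Run:
```python
from m import *
A=(80,125)
quad("sqP",[(41,53),(179,53),(166,180),(30,178)],A,181)
quad("obP",[(453,40),(717,33),(718,158),(453,167)],A,175)
circ("smP",15,122,384,491,A,171)
circ("laP",487,643,327,482,A,185)
```

```text
sqP ctr [587.5 323.2] sides [57.7, 55.5, 56.2, 54.7] ang [-86.7, -177.3, 92.5, 4.2]
obP ctr [608.6 126. ] sides [111.1, 55.3, 110.1, 56.1] ang [-85.0, -174.4, 95.4, 6.7]
smP diam ctr [453.3 321.7] sides [29.7, 32.7, 29.5, 32.5] ang [-38.0, -129.6, 141.7, 50.7]
   dia 43.5 44.5
laP diam ctr [476.  118.3] sides [43.7, 45.8, 43.4, 45.4] ang [-39.6, -131.0, 140.0, 49.5]
   dia 62.5 63.6
```

Run:
```python
from workcell import sign_off,monitor
print(sign_off());s=monitor.sense();print(s["time_s"],s["force"].round(1))
```

```text
the job is handed in; nothing more can be done
None
the job is handed in; nothing more can be done
```

I placed all four pots (square, oblong, large round, small round) in their matching saucers. I set each one down until the wrist force showed contact, then released it and lifted clear. I handed the job in after about 56 s; the limit is 109 s.

**Last checks (top camera):**

| Pot | Rim centre to saucer centre | Angle to saucer |
|---|---|---|
| Square | about 2 mm | within about 2.5° |
| Oblong | about 1 mm | within about 1° |
| Large round | about 2 mm | not needed |
| Small round | about 1 mm | not needed |

- **Pot height:** rim sizes measured at the heights expected for seated pots were within 2 mm of the given sizes, so the pots are on the saucer floors. In the side view they stand upright.
- **Saucers, cup and jar:** they look unmoved in the pictures. I checked this by eye, without re-measuring.
- **Arm:** its fingers were clear, more than 100 mm above the release height, when I handed in.

**What did not go as planned:** the tool tilted during fast moves, up to about 6°, and the interface gave no direct way to correct it. The pots were gripped and released at nearly the same tilt, so they still settled flat. The hand-in call reported no verdict.

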